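Pack the loose eggs into the dimpled carrier

TASK

Clear the tape dispenser off the egg carrier's lid and stand it upright on the bare counter, then open the lid well back by its bar handle and pack every loose egg from the sorting tray into a free pocket, one to a pocket, lying along its dimple; leave the eggs that are already packed where they are. The shells are thin: set each egg gently down into its dimple, neither dropping nor pressing it. Then shut the lid fully without disturbing anything else on the counter.

Things in the scene. Friction and masses are not known exactly. Their poses are not given: they have to be found in the camera images.
- lid (a joint): angle of the carrier's lid, rad: 0 shut flat on the walls, grows as its front edge rises; stops at 1.95, just past upright. It turns stiffly (0.4 N m of friction, about 2 N at the handle) and stays where it is left. At the start it is shut
- dispenser_center (a point): centre, 33 mm up, of a black tape dispenser, 131 mm long (its y axis) and 38 mm wide (its x axis; flat sides to grasp), 66 mm high, 0.42 kg; at the start it stands on the shut lid, whose top is 74 mm above the counter. Between carrier and sorting tray, straight ahead of the robot (y = 0, x 0.42 to 0.65 m), the counter is bare over a width of 100 mm
- lid_hinge (a point): middle of the lid's hinge line, on the carrier's far long edge, 70 mm above the counter; its x axis points level from front to back of the carrier, its y axis along the hinge
- lid_handle (a point): middle of the lid's bail handle: round steel bar 10 mm thick, 120 mm long, parallel to the hinge and 234 mm from it, 48 mm in front of the lid's free edge, in the plane of the lid (a board 186 x 306 x 8 mm); the gap behind the bar is open but for the bail's arms at its ends. x axis from bar to hinge, y axis along the bar. The bar may turn between the fingers as the lid swings
- pocket1 (a point): front row, left pocket of the egg carrier. The point is where the centre of a well seated egg lies, 35 mm above the counter; x axis along the oval dimple's length (front to back). Dark wooden box 186 x 306 mm, walls 66 mm high; dimples 11 mm deep in an insert whose top is 21 mm above the counter
- pocket2 (a point): front row, middle pocket of the egg carrier. Like pocket1. Pockets stand 86 mm apart across and 76 mm front to back; centres of the outer ones are 59 mm from the side walls, back ones 53 mm from the back wall, front ones 41 mm from the front wall
- pocket3 (a point): front row, right pocket of the egg carrier. Like pocket1
- pocket4 (a point): back row, left pocket of the egg carrier. Like pocket1
- pocket5 (a point): back row, middle pocket of the egg carrier. Like pocket1
- pocket6 (a point): back row, right pocket of the egg carrier. Like pocket1
- egg1_center (a point): centre of a loose egg to be packed: off-white, 68 mm long, about 50 mm thick, 85 g, lying on its side on the sorting tray (low wooden tray 240 x 280 mm; its soft foam liner is 10 mm, its rim 22 mm above the counter); x axis is its long axis. It may be absent
- egg2_center (a point): centre of a loose egg to be packed: off-white, 68 mm long, about 50 mm thick, 85 g, lying on its side on the sorting tray (low wooden tray 240 x 280 mm; its soft foam liner is 10 mm, its rim 22 mm above the counter); x axis is its long axis. It may be absent
- egg3_center (a point): centre of a loose egg to be packed: off-white, 68 mm long, about 50 mm thick, 85 g, lying on its side on the sorting tray (low wooden tray 240 x 280 mm; its soft foam liner is 10 mm, its rim 22 mm above the counter); x axis is its long axis. It may be absent
- egg4_center (a point): centre of a loose egg to be packed: off-white, 68 mm long, about 50 mm thick, 85 g, lying on its side on the sorting tray (low wooden tray 240 x 280 mm; its soft foam liner is 10 mm, its rim 22 mm above the counter); x axis is its long axis. It may be absent
- packed1_center (a point): centre of an egg of the same kind that is already packed in the carrier's pocket of the same number; it may be absent, and then that pocket is free. x axis is its long axis
- packed2_center (a point): centre of an egg of the same kind that is already packed in the carrier's pocket of the same number; it may be absent, and then that pocket is free. x axis is its long axis
- packed3_center (a point): centre of an egg of the same kind that is already packed in the carrier's pocket of the same number; it may be absent, and then that pocket is free. x axis is its long axis
- packed4_center (a point): centre of an egg of the same kind that is already packed in the carrier's pocket of the same number; it may be absent, and then that pocket is free. x axis is its long axis
- packed5_center (a point): centre of an egg of the same kind that is already packed in the carrier's pocket of the same number; it may be absent, and then that pocket is free. x axis is its long axis
- packed6_center (a point): centre of an egg of the same kind that is already packed in the carrier's pocket of the same number; it may be absent, and then that pocket is free. x axis is its long axis
- enamel_cup: bystander: enamel cup, 64 x 89 x 48 mm, at the left front; origin at the centre of its underside
- jam_jar_1: bystander: jam jar, 65 mm across, 97 mm high, behind the work; origin at the centre of its underside
- dough_timer: bystander: round timer, 64 mm across, 56 mm high, at the left back; origin at the centre of its underside

How it is judged:
On the way, in this order (a step that is already met when the one before it is completed fails the run):
1. the tape dispenser stands upright on the counter (height (world z) of dispenser_center below 0.045 m and angle between dispenser_center's own z axis and vertical below 0.2 rad), for 0.3 s.
2. the lid is opened well back (over 1.35 rad) (value of joint lid above 1.35 rad), for 0.2 s.
3. all loose eggs are seated in pockets, the lid still open (((horizontal distance between egg1_center and pocket1 below 0.01 m and z of egg1_center in the frame of pocket1 below 0.007 m and angle between the x axis of egg1_center and the x axis of pocket1, either way round below 0.35 rad) or (horizontal distance between egg1_center and pocket2 below 0.01 m and z of egg1_center in the frame of pocket2 below 0.007 m and angle between the x axis of egg1_center and the x axis of pocket2, either way round below 0.35 rad) or (horizontal distance between egg1_center and pocket3 below 0.01 m and z of egg1_center in the frame of pocket3 below 0.007 m and angle between the x axis of egg1_center and the x axis of pocket3, either way round below 0.35 rad) or (horizontal distance between egg1_center and pocket4 below 0.01 m and z of egg1_center in the frame of pocket4 below 0.007 m and angle between the x axis of egg1_center and the x axis of pocket4, either way round below 0.35 rad) or (horizontal distance between egg1_center and pocket5 below 0.01 m and z of egg1_center in the frame of pocket5 below 0.007 m and angle between the x axis of egg1_center and the x axis of pocket5, either way round below 0.35 rad) or (horizontal distance between egg1_center and pocket6 below 0.01 m and z of egg1_center in the frame of pocket6 below 0.007 m and angle between the x axis of egg1_center and the x axis of pocket6, either way round below 0.35 rad)) and ((horizontal distance between egg2_center and pocket1 below 0.01 m and z of egg2_center in the frame of pocket1 below 0.007 m and angle between the x axis of egg2_center and the x axis of pocket1, either way round below 0.35 rad) or (horizontal distance between egg2_center and pocket2 below 0.01 m and z of egg2_center in the frame of pocket2 below 0.007 m and angle between the x axis of egg2_center and the x axis of pocket2, either way round below 0.35 rad) or (horizontal distance between egg2_center and pocket3 below 0.01 m and z of egg2_center in the frame of pocket3 below 0.007 m and angle between the x axis of egg2_center and the x axis of pocket3, either way round below 0.35 rad) or (horizontal distance between egg2_center and pocket4 below 0.01 m and z of egg2_center in the frame of pocket4 below 0.007 m and angle between the x axis of egg2_center and the x axis of pocket4, either way round below 0.35 rad) or (horizontal distance between egg2_center and pocket5 below 0.01 m and z of egg2_center in the frame of pocket5 below 0.007 m and angle between the x axis of egg2_center and the x axis of pocket5, either way round below 0.35 rad) or (horizontal distance between egg2_center and pocket6 below 0.01 m and z of egg2_center in the frame of pocket6 below 0.007 m and angle between the x axis of egg2_center and the x axis of pocket6, either way round below 0.35 rad)) and ((horizontal distance between egg3_center and pocket1 below 0.01 m and z of egg3_center in the frame of pocket1 below 0.007 m and angle between the x axis of egg3_center and the x axis of pocket1, either way round below 0.35 rad) or (horizontal distance between egg3_center and pocket2 below 0.01 m and z of egg3_center in the frame of pocket2 below 0.007 m and angle between the x axis of egg3_center and the x axis of pocket2, either way round below 0.35 rad) or (horizontal distance between egg3_center and pocket3 below 0.01 m and z of egg3_center in the frame of pocket3 below 0.007 m and angle between the x axis of egg3_center and the x axis of pocket3, either way round below 0.35 rad) or (horizontal distance between egg3_center and pocket4 below 0.01 m and z of egg3_center in the frame of pocket4 below 0.007 m and angle between the x axis of egg3_center and the x axis of pocket4, either way round below 0.35 rad) or (horizontal distance between egg3_center and pocket5 below 0.01 m and z of egg3_center in the frame of pocket5 below 0.007 m and angle between the x axis of egg3_center and the x axis of pocket5, either way round below 0.35 rad) or (horizontal distance between egg3_center and pocket6 below 0.01 m and z of egg3_center in the frame of pocket6 below 0.007 m and angle between the x axis of egg3_center and the x axis of pocket6, either way round below 0.35 rad)) and ((horizontal distance between egg4_center and pocket1 below 0.01 m and z of egg4_center in the frame of pocket1 below 0.007 m and angle between the x axis of egg4_center and the x axis of pocket1, either way round below 0.35 rad) or (horizontal distance between egg4_center and pocket2 below 0.01 m and z of egg4_center in the frame of pocket2 below 0.007 m and angle between the x axis of egg4_center and the x axis of pocket2, either way round below 0.35 rad) or (horizontal distance between egg4_center and pocket3 below 0.01 m and z of egg4_center in the frame of pocket3 below 0.007 m and angle between the x axis of egg4_center and the x axis of pocket3, either way round below 0.35 rad) or (horizontal distance between egg4_center and pocket4 below 0.01 m and z of egg4_center in the frame of pocket4 below 0.007 m and angle between the x axis of egg4_center and the x axis of pocket4, either way round below 0.35 rad) or (horizontal distance between egg4_center and pocket5 below 0.01 m and z of egg4_center in the frame of pocket5 below 0.007 m and angle between the x axis of egg4_center and the x axis of pocket5, either way round below 0.35 rad) or (horizontal distance between egg4_center and pocket6 below 0.01 m and z of egg4_center in the frame of pocket6 below 0.007 m and angle between the x axis of egg4_center and the x axis of pocket6, either way round below 0.35 rad)) and value of joint lid above 0.6 rad), for 0.5 s.
At the end, for the whole second after the job is handed in: Dispenser upright on the counter (centre under 45 mm high, tilt under 0.2 rad); lid shut (under 0.05 rad); every egg at rest in a pocket: centre within 10 mm of the pocket's point, at most 7 mm high, long axis within 0.35 rad of the dimple's (all of step 1 and value of joint lid below 0.05 rad and ((horizontal distance between egg1_center and pocket1 below 0.01 m and z of egg1_center in the frame of pocket1 below 0.007 m and angle between the x axis of egg1_center and the x axis of pocket1, either way round below 0.35 rad) or (horizontal distance between egg1_center and pocket2 below 0.01 m and z of egg1_center in the frame of pocket2 below 0.007 m and angle between the x axis of egg1_center and the x axis of pocket2, either way round below 0.35 rad) or (horizontal distance between egg1_center and pocket3 below 0.01 m and z of egg1_center in the frame of pocket3 below 0.007 m and angle between the x axis of egg1_center and the x axis of pocket3, either way round below 0.35 rad) or (horizontal distance between egg1_center and pocket4 below 0.01 m and z of egg1_center in the frame of pocket4 below 0.007 m and angle between the x axis of egg1_center and the x axis of pocket4, either way round below 0.35 rad) or (horizontal distance between egg1_center and pocket5 below 0.01 m and z of egg1_center in the frame of pocket5 below 0.007 m and angle between the x axis of egg1_center and the x axis of pocket5, either way round below 0.35 rad) or (horizontal distance between egg1_center and pocket6 below 0.01 m and z of egg1_center in the frame of pocket6 below 0.007 m and angle between the x axis of egg1_center and the x axis of pocket6, either way round below 0.35 rad)) and ((horizontal distance between egg2_center and pocket1 below 0.01 m and z of egg2_center in the frame of pocket1 below 0.007 m and angle between the x axis of egg2_center and the x axis of pocket1, either way round below 0.35 rad) or (horizontal distance between egg2_center and pocket2 below 0.01 m and z of egg2_center in the frame of pocket2 below 0.007 m and angle between the x axis of egg2_center and the x axis of pocket2, either way round below 0.35 rad) or (horizontal distance between egg2_center and pocket3 below 0.01 m and z of egg2_center in the frame of pocket3 below 0.007 m and angle between the x axis of egg2_center and the x axis of pocket3, either way round below 0.35 rad) or (horizontal distance between egg2_center and pocket4 below 0.01 m and z of egg2_center in the frame of pocket4 below 0.007 m and angle between the x axis of egg2_center and the x axis of pocket4, either way round below 0.35 rad) or (horizontal distance between egg2_center and pocket5 below 0.01 m and z of egg2_center in the frame of pocket5 below 0.007 m and angle between the x axis of egg2_center and the x axis of pocket5, either way round below 0.35 rad) or (horizontal distance between egg2_center and pocket6 below 0.01 m and z of egg2_center in the frame of pocket6 below 0.007 m and angle between the x axis of egg2_center and the x axis of pocket6, either way round below 0.35 rad)) and ((horizontal distance between egg3_center and pocket1 below 0.01 m and z of egg3_center in the frame of pocket1 below 0.007 m and angle between the x axis of egg3_center and the x axis of pocket1, either way round below 0.35 rad) or (horizontal distance between egg3_center and pocket2 below 0.01 m and z of egg3_center in the frame of pocket2 below 0.007 m and angle between the x axis of egg3_center and the x axis of pocket2, either way round below 0.35 rad) or (horizontal distance between egg3_center and pocket3 below 0.01 m and z of egg3_center in the frame of pocket3 below 0.007 m and angle between the x axis of egg3_center and the x axis of pocket3, either way round below 0.35 rad) or (horizontal distance between egg3_center and pocket4 below 0.01 m and z of egg3_center in the frame of pocket4 below 0.007 m and angle between the x axis of egg3_center and the x axis of pocket4, either way round below 0.35 rad) or (horizontal distance between egg3_center and pocket5 below 0.01 m and z of egg3_center in the frame of pocket5 below 0.007 m and angle between the x axis of egg3_center and the x axis of pocket5, either way round below 0.35 rad) or (horizontal distance between egg3_center and pocket6 below 0.01 m and z of egg3_center in the frame of pocket6 below 0.007 m and angle between the x axis of egg3_center and the x axis of pocket6, either way round below 0.35 rad)) and ((horizontal distance between egg4_center and pocket1 below 0.01 m and z of egg4_center in the frame of pocket1 below 0.007 m and angle between the x axis of egg4_center and the x axis of pocket1, either way round below 0.35 rad) or (horizontal distance between egg4_center and pocket2 below 0.01 m and z of egg4_center in the frame of pocket2 below 0.007 m and angle between the x axis of egg4_center and the x axis of pocket2, either way round below 0.35 rad) or (horizontal distance between egg4_center and pocket3 below 0.01 m and z of egg4_center in the frame of pocket3 below 0.007 m and angle between the x axis of egg4_center and the x axis of pocket3, either way round below 0.35 rad) or (horizontal distance between egg4_center and pocket4 below 0.01 m and z of egg4_center in the frame of pocket4 below 0.007 m and angle between the x axis of egg4_center and the x axis of pocket4, either way round below 0.35 rad) or (horizontal distance between egg4_center and pocket5 below 0.01 m and z of egg4_center in the frame of pocket5 below 0.007 m and angle between the x axis of egg4_center and the x axis of pocket5, either way round below 0.35 rad) or (horizontal distance between egg4_center and pocket6 below 0.01 m and z of egg4_center in the frame of pocket6 below 0.007 m and angle between the x axis of egg4_center and the x axis of pocket6, either way round below 0.35 rad)) and ((horizontal distance between packed1_center and pocket1 below 0.01 m and z of packed1_center in the frame of pocket1 below 0.007 m and angle between the x axis of packed1_center and the x axis of pocket1, either way round below 0.35 rad) or (horizontal distance between packed1_center and pocket2 below 0.01 m and z of packed1_center in the frame of pocket2 below 0.007 m and angle between the x axis of packed1_center and the x axis of pocket2, either way round below 0.35 rad) or (horizontal distance between packed1_center and pocket3 below 0.01 m and z of packed1_center in the frame of pocket3 below 0.007 m and angle between the x axis of packed1_center and the x axis of pocket3, either way round below 0.35 rad) or (horizontal distance between packed1_center and pocket4 below 0.01 m and z of packed1_center in the frame of pocket4 below 0.007 m and angle between the x axis of packed1_center and the x axis of pocket4, either way round below 0.35 rad) or (horizontal distance between packed1_center and pocket5 below 0.01 m and z of packed1_center in the frame of pocket5 below 0.007 m and angle between the x axis of packed1_center and the x axis of pocket5, either way round below 0.35 rad) or (horizontal distance between packed1_center and pocket6 below 0.01 m and z of packed1_center in the frame of pocket6 below 0.007 m and angle between the x axis of packed1_center and the x axis of pocket6, either way round below 0.35 rad)) and ((horizontal distance between packed2_center and pocket1 below 0.01 m and z of packed2_center in the frame of pocket1 below 0.007 m and angle between the x axis of packed2_center and the x axis of pocket1, either way round below 0.35 rad) or (horizontal distance between packed2_center and pocket2 below 0.01 m and z of packed2_center in the frame of pocket2 below 0.007 m and angle between the x axis of packed2_center and the x axis of pocket2, either way round below 0.35 rad) or (horizontal distance between packed2_center and pocket3 below 0.01 m and z of packed2_center in the frame of pocket3 below 0.007 m and angle between the x axis of packed2_center and the x axis of pocket3, either way round below 0.35 rad) or (horizontal distance between packed2_center and pocket4 below 0.01 m and z of packed2_center in the frame of pocket4 below 0.007 m and angle between the x axis of packed2_center and the x axis of pocket4, either way round below 0.35 rad) or (horizontal distance between packed2_center and pocket5 below 0.01 m and z of packed2_center in the frame of pocket5 below 0.007 m and angle between the x axis of packed2_center and the x axis of pocket5, either way round below 0.35 rad) or (horizontal distance between packed2_center and pocket6 below 0.01 m and z of packed2_center in the frame of pocket6 below 0.007 m and angle between the x axis of packed2_center and the x axis of pocket6, either way round below 0.35 rad)) and ((horizontal distance between packed3_center and pocket1 below 0.01 m and z of packed3_center in the frame of pocket1 below 0.007 m and angle between the x axis of packed3_center and the x axis of pocket1, either way round below 0.35 rad) or (horizontal distance between packed3_center and pocket2 below 0.01 m and z of packed3_center in the frame of pocket2 below 0.007 m and angle between the x axis of packed3_center and the x axis of pocket2, either way round below 0.35 rad) or (horizontal distance between packed3_center and pocket3 below 0.01 m and z of packed3_center in the frame of pocket3 below 0.007 m and angle between the x axis of packed3_center and the x axis of pocket3, either way round below 0.35 rad) or (horizontal distance between packed3_center and pocket4 below 0.01 m and z of packed3_center in the frame of pocket4 below 0.007 m and angle between the x axis of packed3_center and the x axis of pocket4, either way round below 0.35 rad) or (horizontal distance between packed3_center and pocket5 below 0.01 m and z of packed3_center in the frame of pocket5 below 0.007 m and angle between the x axis of packed3_center and the x axis of pocket5, either way round below 0.35 rad) or (horizontal distance between packed3_center and pocket6 below 0.01 m and z of packed3_center in the frame of pocket6 below 0.007 m and angle between the x axis of packed3_center and the x axis of pocket6, either way round below 0.35 rad)) and ((horizontal distance between packed4_center and pocket1 below 0.01 m and z of packed4_center in the frame of pocket1 below 0.007 m and angle between the x axis of packed4_center and the x axis of pocket1, either way round below 0.35 rad) or (horizontal distance between packed4_center and pocket2 below 0.01 m and z of packed4_center in the frame of pocket2 below 0.007 m and angle between the x axis of packed4_center and the x axis of pocket2, either way round below 0.35 rad) or (horizontal distance between packed4_center and pocket3 below 0.01 m and z of packed4_center in the frame of pocket3 below 0.007 m and angle between the x axis of packed4_center and the x axis of pocket3, either way round below 0.35 rad) or (horizontal distance between packed4_center and pocket4 below 0.01 m and z of packed4_center in the frame of pocket4 below 0.007 m and angle between the x axis of packed4_center and the x axis of pocket4, either way round below 0.35 rad) or (horizontal distance between packed4_center and pocket5 below 0.01 m and z of packed4_center in the frame of pocket5 below 0.007 m and angle between the x axis of packed4_center and the x axis of pocket5, either way round below 0.35 rad) or (horizontal distance between packed4_center and pocket6 below 0.01 m and z of packed4_center in the frame of pocket6 below 0.007 m and angle between the x axis of packed4_center and the x axis of pocket6, either way round below 0.35 rad)) and ((horizontal distance between packed5_center and pocket1 below 0.01 m and z of packed5_center in the frame of pocket1 below 0.007 m and angle between the x axis of packed5_center and the x axis of pocket1, either way round below 0.35 rad) or (horizontal distance between packed5_center and pocket2 below 0.01 m and z of packed5_center in the frame of pocket2 below 0.007 m and angle between the x axis of packed5_center and the x axis of pocket2, either way round below 0.35 rad) or (horizontal distance between packed5_center and pocket3 below 0.01 m and z of packed5_center in the frame of pocket3 below 0.007 m and angle between the x axis of packed5_center and the x axis of pocket3, either way round below 0.35 rad) or (horizontal distance between packed5_center and pocket4 below 0.01 m and z of packed5_center in the frame of pocket4 below 0.007 m and angle between the x axis of packed5_center and the x axis of pocket4, either way round below 0.35 rad) or (horizontal distance between packed5_center and pocket5 below 0.01 m and z of packed5_center in the frame of pocket5 below 0.007 m and angle between the x axis of packed5_center and the x axis of pocket5, either way round below 0.35 rad) or (horizontal distance between packed5_center and pocket6 below 0.01 m and z of packed5_center in the frame of pocket6 below 0.007 m and angle between the x axis of packed5_center and the x axis of pocket6, either way round below 0.35 rad)) and ((horizontal distance between packed6_center and pocket1 below 0.01 m and z of packed6_center in the frame of pocket1 below 0.007 m and angle between the x axis of packed6_center and the x axis of pocket1, either way round below 0.35 rad) or (horizontal distance between packed6_center and pocket2 below 0.01 m and z of packed6_center in the frame of pocket2 below 0.007 m and angle between the x axis of packed6_center and the x axis of pocket2, either way round below 0.35 rad) or (horizontal distance between packed6_center and pocket3 below 0.01 m and z of packed6_center in the frame of pocket3 below 0.007 m and angle between the x axis of packed6_center and the x axis of pocket3, either way round below 0.35 rad) or (horizontal distance between packed6_center and pocket4 below 0.01 m and z of packed6_center in the frame of pocket4 below 0.007 m and angle between the x axis of packed6_center and the x axis of pocket4, either way round below 0.35 rad) or (horizontal distance between packed6_center and pocket5 below 0.01 m and z of packed6_center in the frame of pocket5 below 0.007 m and angle between the x axis of packed6_center and the x axis of pocket5, either way round below 0.35 rad) or (horizontal distance between packed6_center and pocket6 below 0.01 m and z of packed6_center in the frame of pocket6 below 0.007 m and angle between the x axis of packed6_center and the x axis of pocket6, either way round below 0.35 rad)) and linear speed of each of egg1, egg2, egg3, egg4 below 0.03 m/s); the robot touches nothing.
It fails at once if an egg is pressed hard into the carrier (more than 20 N), or dropped (it falls freely more than 15 mm above its seated height over a pocket) (contact force between any of egg1, egg2, egg3, egg4 and carrier above 20 N or (contact force between egg1 and anything else below 0.01 N and z of egg1_center in the frame of pocket1 between 0.015 and 0.1 m and (horizontal distance between egg1_center and pocket1 below 0.025 m or horizontal distance between egg1_center and pocket2 below 0.025 m or horizontal distance between egg1_center and pocket3 below 0.025 m or horizontal distance between egg1_center and pocket4 below 0.025 m or horizontal distance between egg1_center and pocket5 below 0.025 m or horizontal distance between egg1_center and pocket6 below 0.025 m)) or (contact force between egg2 and anything else below 0.01 N and z of egg2_center in the frame of pocket1 between 0.015 and 0.1 m and (horizontal distance between egg2_center and pocket1 below 0.025 m or horizontal distance between egg2_center and pocket2 below 0.025 m or horizontal distance between egg2_center and pocket3 below 0.025 m or horizontal distance between egg2_center and pocket4 below 0.025 m or horizontal distance between egg2_center and pocket5 below 0.025 m or horizontal distance between egg2_center and pocket6 below 0.025 m)) or (contact force between egg3 and anything else below 0.01 N and z of egg3_center in the frame of pocket1 between 0.015 and 0.1 m and (horizontal distance between egg3_center and pocket1 below 0.025 m or horizontal distance between egg3_center and pocket2 below 0.025 m or horizontal distance between egg3_center and pocket3 below 0.025 m or horizontal distance between egg3_center and pocket4 below 0.025 m or horizontal distance between egg3_center and pocket5 below 0.025 m or horizontal distance between egg3_center and pocket6 below 0.025 m)) or (contact force between egg4 and anything else below 0.01 N and z of egg4_center in the frame of pocket1 between 0.015 and 0.1 m and (horizontal distance between egg4_center and pocket1 below 0.025 m or horizontal distance between egg4_center and pocket2 below 0.025 m or horizontal distance between egg4_center and pocket3 below 0.025 m or horizontal distance between egg4_center and pocket4 below 0.025 m or horizontal distance between egg4_center and pocket5 below 0.025 m or horizontal distance between egg4_center and pocket6 below 0.025 m))).
It fails at once if an egg is crushed by the fingers (more than 90 N) (contact force between any of egg1, egg2, egg3, egg4 and the fingers above 90 N).
It fails at once if an egg that was already packed is shifted out of its place (distance of any of packed1_center, packed2_center, packed3_center, packed4_center, packed5_center, packed6_center from where it was at the start of the episode above 0.02 m).
It fails at once if the lid is shut down on an egg (contact force between any of egg1, egg2, egg3, egg4 and lid above 8 N).
It fails at once if a bystander is pushed aside (distance of any of enamel_cup, jam_jar_1, dough_timer from where it was at the start of the episode above 0.03 m).
Of packed1, packed2, packed3, packed4, packed5, packed6 only 1 to 2 are there at a start; the rules pass over those that are not, and their reading is None.
Of egg1, egg2, egg3, egg4 only 3 to 4 are there at a start; the rules pass over those that are not, and their reading is None.
At some moment in a run one of tape_dispenser may be knocked a few centimetres aside while the robot is not near it.
It also fails if it takes over 210 s, if anything falls off the work surface, if the arm or the gripper's body presses on something with over 40 N, if the wrist force passes 120 N, or if a joint passes its speed limit or range.

ROBOT

A 6-joint arm with a two-finger parallel gripper is mounted at the origin on a cart in front of the work surface, level with it; the furniture and walls round the work are solid. World frame = base frame: x ahead of the robot, y to its left, z up, the work surface at z = 0. Lengths are in m, angles in rad, forces in N, time in s.
With the tool pointing down it reaches from about 0.35 to 0.925 m from the base axis. Payload 6.4 kg.
Tool frame: the origin (TCP) lies midway between the tips of the shut fingers; the grasp point (between the pads) lies 19 mm behind it; z points along the fingers, y is the line along which they close (so a half turn about z gives the same grasp; the last joint's range is limited). The gripper opens to 85 mm and grips with 20 to 120 N. Pads are 22 mm wide; open, the fingers measure 114 mm over their backs; the gripper's body (76 mm by 85 mm) begins 54 mm behind the grasp point. The pads swing forward as they close: fully open they stand 13 mm farther back than shut.
Start: joints at [1.074, 0.245, 1.558, -0, 1.339, -0.174], TCP at [0.206, 0.616, 0.231] pointing down, gripper open.
Joint ranges: [-3.13, 3.13], [-1.02, 2.26], [0.13, 2.54], [-0.95, 4.09], [0.21, 2.88], [-2.74, 2.74]. Speed limits (rad/s): [2.57, 2.57, 3.14, 3.14, 3.14, 3.14].

INTERFACE

Orientations are given as a rotation vector (axis times angle).
In Python, from plant import * gives the robot as it stands. The module is installed in compiled form; this text tells all that it offers.
- The arm moves only by the tool send_rows, never from a script. Its argument "deltas" is text: rows parted by semicolons, each of 5 numbers parted by spaces: the shift along the tool's x, y, z each as a share of 20 mm, from -1 to 1, then the turn about the tool's z as a share of 8 degrees, from -1 to 1, then the closure, from -1 (fully open) to 1 (shut). A call has 1 to 12 rows; each row shifts and turns the commanded pose from where the row before left it, along the tool's axes as they then stand; what a row does not reach is not made up. A row lasts 1/10 s, in which the tool goes at most 50 mm and 8.59 degrees, less where a joint would pass 70% of its speed; a pose out of reach is approached as far as the arm can. A call with a number of a shift or a turn outside -1 to 1 is refused whole. A call with a gripper value outside its range is refused whole. The fingers move at their own pace and stop on an object; "newtons" is the grip in N (left out, the last holds). Time passes only in rows, so rows that do not move let the fingers close. It gives the time, the measured TCP pose, the force, the opening and the grip force at its end, in the units of the state.
- state(): the state, without advancing time (a new reading comes with each control period).
- snapshot(name): name is "scene" or "top"; returns a dict with "frame" (420x560x3 uint8, red, green, blue), "depth" (420x560 float32, m along the optical axis (not along the pixel's ray), 0 where there is no reading), "vertical_fov" (degrees; the focal length in pixels is half the picture's height over the tangent of half this angle, whatever the lens; pixels are square), "cx", "cy" (the principal point, pixels), "dist" ([k1, k2, p1, p2, k3] as OpenCV has them; the pictures are not rectified), "xyz" and "rotation" of the camera in the world. Camera axes: x right, y down, z forward; pixel columns grow to the right and rows downward; lengths in m; the calibration is good to about 2 mm. A picture is of the moment at which its call begins.
- job_done(): hands the job in; it is judged then, once.
The state is a dict: "t": time; "q": joint angles; "qd": joint speeds; "tau": joint torques, N m; "ee_pos": TCP position; "ee_rot": TCP orientation; "wrist_force": force on the tool from outside, world axes, zero at the start; "torque": the same for the moment, N m; "finger_gap": finger opening in m; "grip_force": force on a finger pad.
Only numpy, scipy, OpenCV 4.12 (cv2) and the standard library are available. Lean on these libraries where they do the work, as an engineer would, in place of code of your own. Each camera call takes 0.05 s, during which the arm holds its last target. There are 200 camera calls.

## Working session

There is one attempt and no reset: what is moved stays moved. The work goes in short steps, Python scripts to look and compute and a tool call to move; the robot and the scene stay as the last step left them, time stands still between calls to the robot, and variables do not carry over. Pictures are saved under pics/ and viewed, at most 14 in all, crops included, and the job is handed in when it is done.

Besides the shell and the picture viewer there is one more tool, called after "Call:" as name(argument=value, ...), one argument or row to a line, values as JSON. send_rows: Moves the arm, as the interface text tells. Shift numbers are shares of 20 mm and turn numbers shares of 8 degrees, none past 1 either way. Its arguments: {"type":"object","properties":{"deltas":{"type":"string"},"newtons":{"type":"number"}},"required":["deltas"]}

```bash
mkdir -p pics; cat > h.py <<'E'
from plant import *
import numpy as np, cv2
from scipy.spatial.transform import Rotation as R
def cam(name):
    s=snapshot(name); f=210/np.tan(np.radians(s["vertical_fov"]/2))
    K=np.array([[f,0,s["cx"]],[0,f,s["cy"]],[0,0,1]])
    h,w=s["depth"].shape
    uv=np.stack(np.meshgrid(np.arange(w),np.arange(h)),-1).reshape(-1,1,2).astype(np.float32)
    n=cv2.undistortPoints(uv,K,np.array(s["dist"],float)).reshape(h,w,2)
    d=s["depth"]; P=np.dstack([n[...,0]*d,n[...,1]*d,d])
    rot=np.array(s["rotation"],float)
    M=rot if rot.shape==(3,3) else R.from_rotvec(rot).as_matrix()
    W=P@M.T+np.array(s["xyz"]); W[d==0]=np.nan
    return s["frame"],W,s
def save(fr,n): cv2.imwrite("pics/"+n+".png",cv2.resize(fr[...,::-1],(784,588)))
E
python3 - <<'E'
from h import *
for n in("top","scene"):
    f,W,s=cam(n); save(f,n+"0"); print(n,s["xyz"],s["rotation"],s["vertical_fov"])
    np.savez("pics/"+n+"0.npz",f=f,W=W)
st=state();print(st)
print(R.from_rotvec(st["ee_rot"]).as_matrix().round(3))
E
```

```text
top [0.44902908 0.09166416 1.58921223] [-2.18978683  2.17323423 -0.10420312] 43.79967898641289
scene [ 0.1135512  -0.8765857   0.80345309] [-2.11189765  0.52225218 -0.27066201] 57.79882686554761
{'t': 0.1, 'q': array([ 1.07390266e+00,  2.45740897e-01,  1.55891253e+00,  2.10702879e-05,
        1.33870498e+00, -1.74085075e-01]), 'qd': array([ 0.00185964, -0.00097676, -0.00247955,  0.00028775, -0.00124993,
       -0.00062684]), 'tau': array([-1.44851060e-04, -4.30677259e+01, -3.27128255e+01, -1.71800107e-04,
        2.84283902e-03,  1.51334416e-05]), 'ee_pos': array([0.20593392, 0.61597817, 0.23028168]), 'ee_rot': array([-5.04778616e-01, -3.10016487e+00,  2.60790161e-03]), 'wrist_force': array([-0.60032274, -0.16596114, -0.08722603]), 'torque': array([ 0.00771145,  0.0294432 , -0.0071205 ]), 'grip_force': 0.0, 'finger_gap': 0.08544436687191682}
[[-0.948  0.317 -0.001]
 [ 0.317  0.948 -0.002]
 [ 0.    -0.002 -1.   ]]
```

View pics/top0.png

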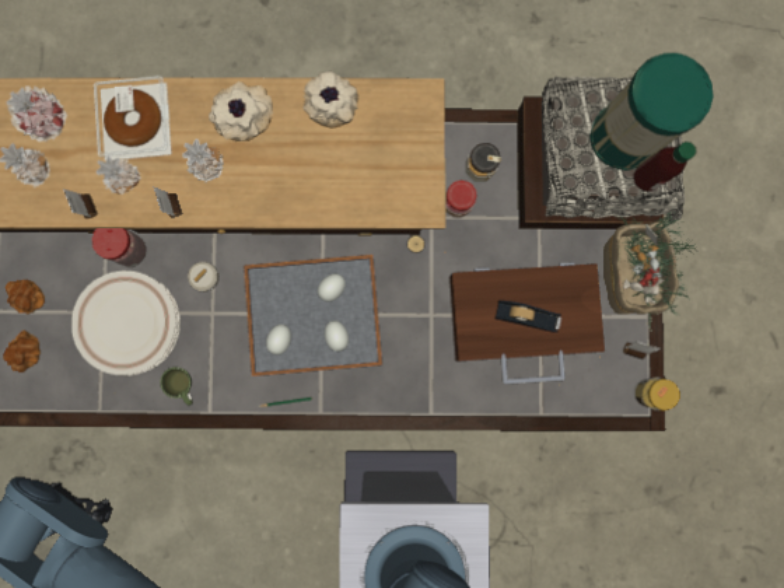

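View pics/scene0.png

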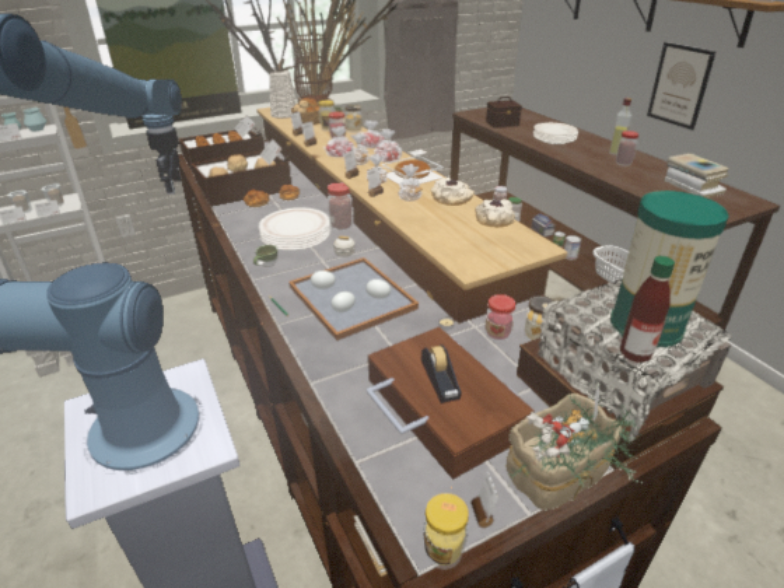

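Top view (784-px scale): there are three eggs, at (332,287), (278,340) and (337,336). The dispenser is at (528,315), the lid corners are (452,272), (597,264), (604,350) and (456,360), and the handle runs (503,382)–(563,378). The counter is bare around (415,310).

```bash
cat >> h.py <<'E'
def eggs(f,W,zmin=0.025,zmax=0.075,box=(0.3,0.75,-0.6,0.4)):
    x,y,z=W[...,0],W[...,1],W[...,2]
    m=(z>zmin)&(z<zmax)&(x>box[0])&(x<box[1])&(y>box[2])&(y<box[3])&(f.min(2)>135)&((f.max(2).astype(int)-f.min(2))<45)
    n,l,st,c=cv2.connectedComponentsWithStats(m.astype(np.uint8))
    out=[]
    for i in range(1,n):
        if st[i,4]<60: continue
        p=W[l==i]; q=p[:,:2]; (cx,cy),(a,b),_=cv2.minAreaRect((q*1000).astype(np.float32))
        c=q.mean(0); e,v=np.linalg.eigh(np.cov((q-c).T)); ax=v[:,1]
        out.append((c.round(4),(np.round([cx/1000,cy/1000],4)),[round(a),round(b)],round(float(np.degrees(np.arctan2(ax[1],ax[0]))),1),p[:,2].max().round(3),len(p)))
    return out
def rect(W,m):
    p=W[m]; r=cv2.minAreaRect((p[:,:2]*1000).astype(np.float32)); return r,p[:,2].min().round(3),np.median(p[:,2]).round(3),p[:,2].max().round(3),len(p)
E
python3 - <<'E'
from h import *
for n in("top","scene"):
    d=np.load("pics/%s0.npz"%n);f,W=d["f"],d["W"]
    print(n)
    for e in eggs(f,W): print(e)
    x,y,z=W[...,0],W[...,1],W[...,2]
    reg=(x>0.3)&(x<0.75)&(y<-0.03)&(y>-0.5)
    lid=reg&(z>0.068)&(z<0.082)
    print("lid",rect(W,cv2.morphologyEx(lid.astype(np.uint8),cv2.MORPH_OPEN,np.ones((5,5)))>0))
    dis=reg&(z>0.085)&(z<0.16)&(x>0.4)&(x<0.6)&(y>-.4); print("disp",rect(W,dis))
    h=reg&(z>0.05)&(z<0.09)&(x<0.5)&(f.min(2)>120); print("handle",rect(W,h))
    g=(x>0.35)&(x<0.75)&(abs(y)<0.3)&(z<0.01)
    print("counter z",np.median(z[g]))
    if n=="top":
        for c in[(503,382),(563,378),(452,272),(597,264),(604,350),(456,360),(528,315)]:
            u,v=int(c[0]*5/7),int(c[1]*5/7); print(c,W[v,u].round(3))
E
```

```text
top
(array([0.6101, 0.1807]), array([0.6111, 0.1804]), [42, 60], 137.3, np.float64(0.066), 240)
(array([0.5068, 0.1692]), array([0.5073, 0.1689]), [57, 42], -164.1, np.float64(0.068), 240)
(array([0.4987, 0.2907]), array([0.4989, 0.2912]), [44, 57], 158.6, np.float64(0.066), 242)
lid (((560.52490234375, -230.94561767578125), (190.93173217773438, 307.7666931152344), 4.008913040161133), np.float64(0.068), np.float64(0.075), np.float64(0.082), 4844)
disp (((520.5057983398438, -255.04794311523438), (208.7923583984375, 126.10057067871094), 87.7030029296875), np.float64(0.085), np.float64(0.103), np.float64(0.147), 658)
handle (((450.47637939453125, -321.2718811035156), (59.92836380004883, 293.0090026855469), 5.546506881713867), np.float64(0.066), np.float64(0.075), np.float64(0.086), 205)
counter z 0.0004286527955763564
(503, 382) [ 0.415 -0.177  0.076]
(563, 378) [ 0.421 -0.302  0.076]
(452, 272) [ 0.651 -0.079 -0.002]
(597, 264) [ 0.672 -0.4   -0.001]
(604, 350) [ 0.479 -0.388  0.074]
(456, 360) [ 0.458 -0.084  0.028]
(528, 315) [ 0.547 -0.218  0.136]
scene
(array([0.4941, 0.2772]), arr
[... 281 characters left out ...]
 0.4403, -0.2228]), [61, 171], 91.8, np.float64(0.075), 244)
(array([ 0.4865, -0.4785]), array([ 0.4863, -0.4794]), [51, 9], 72.9, np.float64(0.075), 178)
lid (((557.6149291992188, -234.08840942382812), (199.22900390625, 309.09283447265625), 4.357118129730225), np.float64(0.068), np.float64(0.073), np.float64(0.082), 4552)
disp (((546.4686279296875, -232.7970733642578), (127.6410903930664, 39.498817443847656), 77.70471954345703), np.float64(0.085), np.float64(0.104), np.float64(0.141), 656)
handle (((457.30975341796875, -301.0679931640625), (422.3497009277344, 132.29653930664062), 80.67794036865234), np.float64(0.05), np.float64(0.072), np.float64(0.089), 449)
counter z -0.002427017917980223
```

```bash
cat >> h.py <<'E'
def plan(*wps):
    """wps (x,y,z,yaw of tool y deg): print turn units then shift units in the turned tool axes"""
    st=state(); M=R.from_rotvec(st["ee_rot"]).as_matrix(); p=np.array(st["ee_pos"]); yaw=np.degrees(np.arctan2(M[1,1],M[0,1]))
    print("now",p.round(4),round(yaw,1),"gap",round(st["finger_gap"],4),"F",np.round(st["wrist_force"],1),"grip",round(st["grip_force"],1),"q6",round(st["q"][5],2),"t",round(st["t"],1))
    for w in wps:
        d=(yaw-w[3]+180)%360-180; a=np.radians(w[3])
        X=np.array([-np.sin(a),np.cos(a),0]);Y=np.array([np.cos(a),np.sin(a),0]);Z=np.array([0,0,-1.])
        v=(np.array(w[:3])-p)/0.02
        print(w,"turn",round(d/8,2),"shift",[round(float(v@k),2) for k in(X,Y,Z)])
        p=np.array(w[:3]);yaw=w[3]
def dispenser(n="top",box=(0.48,0.62,-0.34,-0.12),z0=0.085):
    f,W,s=cam(n); x,y,z=W[...,0],W[...,1],W[...,2]
    m=(x>box[0])&(x<box[1])&(y>box[2])&(y<box[3])&(z>z0)&(z<z0+0.075); print(rect(W,m)); return f,W
E
python3 - <<'E'
from h import *
dispenser();dispenser("scene")
plan((0.5465,-0.2328,0.25,-12.3))
E
```

```text
(((543.4983520507812, -233.45816040039062), (101.47377014160156, 231.9823760986328), 13.659316062927246), np.float64(0.085), np.float64(0.103), np.float64(0.147), 656)
(((546.7243041992188, -231.42013549804688), (128.12216186523438, 39.155494689941406), 77.70941162109375), np.float64(0.085), np.float64(0.104), np.float64(0.14), 651)
now [0.206  0.6161 0.2306] 71.5 gap 0.0854 F [ 0.4 -0.8  0.1] grip 0.0 q6 -0.17 t 0.2
(0.5465, -0.2328, 0.25, -12.3) turn 10.48 shift [-37.85, 25.68, -0.97]
```

Call:
send_rows(
  deltas="0 0 -0.1 1 -1;0 0 -0.1 1 -1;0 0 -0.1 1 -1;0 0 -0.1 1 -1;0 0 -0.1 1 -1;0 0 -0.1 1 -1;0 0 -0.1 1 -1;0 0 -0.1 1 -1;0 0 -0.1 1 -1;0 0 -0.1 1 -1;0 0 0 0.48 -1",
)

```text
t: 1.3
ee_pos: [0.2062, 0.6164, 0.2514]
ee_rot: [-2.451, -1.965, -0.0]
wrist_force: [-0.3, -0.6, 0.7]
finger_gap: 0.0853
grip_force: 0.0
```

Call:
send_rows(
  deltas="-1 0.68 0 0 -1;-1 0.68 0 0 -1;-1 0.68 0 0 -1;-1 0.68 0 0 -1;-1 0.68 0 0 -1;-1 0.68 0 0 -1;-1 0.68 0 0 -1;-1 0.68 0 0 -1;-1 0.68 0 0 -1;-1 0.68 0 0 -1;-1 0.68 0 0 -1;-1 0.68 0 0 -1",
)

```text
t: 2.5
ee_pos: [0.3145, 0.3461, 0.2511]
ee_rot: [2.447, 1.97, -0.0]
wrist_force: [0.2, 0.3, 0.6]
finger_gap: 0.0856
grip_force: 0.0
```

Call:
send_rows(
  deltas="-1 0.68 0 0 -1;-1 0.68 0 0 -1;-1 0.68 0 0 -1;-1 0.68 0 0 -1;-1 0.68 0 0 -1;-1 0.68 0 0 -1;-1 0.68 0 0 -1;-1 0.68 0 0 -1;-1 0.68 0 0 -1;-1 0.68 0 0 -1;-1 0.68 0 0 -1;-1 0.68 0 0 -1",
)

```text
t: 3.7
ee_pos: [0.4227, 0.0768, 0.2512]
ee_rot: [2.447, 1.97, 0.0]
wrist_force: [-0.0, 0.1, -0.0]
finger_gap: 0.0855
grip_force: 0.0
```

Call:
send_rows(
  deltas="-1 0.68 0 0 -1;-1 0.68 0 0 -1;-1 0.68 0 0 -1;-1 0.68 0 0 -1;-1 0.68 0 0 -1;-1 0.68 0 0 -1;-1 0.68 0 0 -1;-1 0.68 0 0 -1;-1 0.68 0 0 -1;-1 0.68 0 0 -1;0 0 0 0 -1;0 0 0 0 -1",
)

```text
t: 4.9
ee_pos: [0.5124, -0.1465, 0.251]
ee_rot: [-2.447, -1.968, 0.0]
wrist_force: [0.7, -0.3, 0.4]
finger_gap: 0.0853
grip_force: 0.0
```

```bash
python3 - <<'E'
from h import *
dispenser("scene")
plan((0.546,-0.2328,0.25,-12.3),(0.546,-0.2328,0.087,-12.3))
E
```

```text
(((546.67138671875, -231.53732299804688), (126.94252014160156, 39.386043548583984), 77.55413055419922), np.float64(0.086), np.float64(0.104), np.float64(0.14), 652)
now [ 0.5123 -0.1461  0.251 ] -12.3 gap 0.0852 F [ 1.1  0.9 -0.1] grip 0.0 q6 -0.28 t 5.0
(0.546, -0.2328, 0.25, -12.3) turn -0.0 shift [-3.88, 2.57, 0.05]
(0.546, -0.2328, 0.087, -12.3) turn 0.0 shift [0.0, 0.0, 8.15]
```

Call:
send_rows(
  deltas="-0.97 0.64 0 0 -1;-0.97 0.64 0 0 -1;-0.97 0.64 0 0 -1;-0.97 0.64 0 0 -1;0 0 0.9 0 -1;0 0 0.9 0 -1;0 0 0.9 0 -1;0 0 0.9 0 -1;0 0 0.9 0 -1;0 0 0.9 0 -1;0 0 0.9 0 -1;0 0 0.9 0 -1",
)

```text
t: 6.15
ee_pos: [0.546, -0.2321, 0.1068]
ee_rot: [-2.446, -1.972, -0.0]
wrist_force: [-0.5, 0.4, 0.4]
finger_gap: 0.0858
grip_force: 0.0
```

Call:
send_rows(
  deltas="0 0 0.5 0 -1;0 0 0.45 0 -1;0 0 0 0 -1;0 0 0 0 1;0 0 0 0 1;0 0 0 0 1;0 0 0 0 1;0 0 0 0 1;0 0 0 0 1;0 0 0 0 1;0 0 0 0 1",
  newtons=50,
)

```text
t: 7.25
ee_pos: [0.5465, -0.2337, 0.0892]
ee_rot: [2.447, 1.969, 0.0]
wrist_force: [-1.9, 1.2, 5.3]
finger_gap: 0.0374
grip_force: 50.4
```

Call:
send_rows(
  deltas="0 0 -0.3 0 1;0 0 -0.9 0 1;0 0 -0.9 0 1;0 0 -0.9 0 1;0 0 -0.9 0 1;0 0 -0.9 0 1;0 0 -0.9 0 1;0 0 -0.9 0 1;0 0 -0.9 0 1;0 0 0 0 1",
)

```text
t: 8.25
ee_pos: [0.5469, -0.2339, 0.2402]
ee_rot: [2.444, 1.968, 0.002]
wrist_force: [1.0, -0.5, -3.1]
finger_gap: 0.0373
grip_force: 51.1
```

Call:
send_rows(
  deltas="0 0 0 0.8 1;0 0 0 0.8 1;0 0 0 0.8 1;0 0 0 0.8 1;0 0 0 0.8 1;0 0 0 0.8 1;0 0 0 0.8 1;0 0 0 0.8 1;0 0 0 0.8 1;0 0 0 0.8 1;0 0 0 0.8 1;0 0 0 0.9 1",
)

```text
t: 9.45
ee_pos: [0.5451, -0.2327, 0.2358]
ee_rot: [-3.139, 0.006, 0.005]
wrist_force: [0.1, -1.1, -3.8]
finger_gap: 0.0379
grip_force: 50.8
```

```bash
python3 - <<'E'
from h import *
f,W=dispenser("scene",z0=0.15)
d=np.load("pics/top0.npz");W=d["W"]
x,y,z=W[...,0],W[...,1],W[...,2]
for xx in(0.47,0.53,0.6):
    m=(abs(x-xx)<0.006)&(abs(y)<0.15); o=np.argsort(y[m]); print(xx,[(round(a,3),round(b,3)) for a,b in zip(y[m][o],z[m][o]) if .05<abs(a)<.11][::3])
plan((0.535,0,0.24,-90),(0.535,0,0.03,-90))
E
```

```text
(((548.7966918945312, -251.2705078125), (33.86213302612305, 132.4286346435547), 74.67080688476562), np.float64(0.217), np.float64(0.223), np.float64(0.225), 84)
0.47 [(np.float64(-0.108), np.float64(0.071)), (np.float64(-0.108), np.float64(0.072)), (np.float64(-0.105), np.float64(0.078)), (np.float64(-0.102), np.float64(0.078)), (np.float64(-0.099), np.float64(0.073)), (np.float64(-0.099), np.float64(0.077)), (np.float64(-0.096), np.float64(0.076)), (np.float64(-0.093), np.float64(0.074)), (np.float64(-0.091), np.float64(0.072)), (np.float64(-0.09), np.float64(0.079)), (np.float64(-0.087), np.float64(0.075)), (np.float64(-0.085), np.float64(0.075)), (np.float64(-0.084), np.float64(0.055)), (np.float64(-0.083), np.float64(0.035)), (np.float64(-0.083), np.float64(0.036)), (np.float64(-0.083), np.float64(0.066)), (np.float64(-0.081), np.float64(-0.002)), (np.float64(-0.08), np.float64(0.007)), (np.float64(-0.078), np.float64(0.003)), (np.float64(-0.075), np.float64(0.001)), (np.float64(-0.072), np.float64(-0.003)), (np.float64(-0.072), np.float64(0.003)), (np.float64(-0.069), np.float64
[... 5643 characters left out ...]
 np.float64(0.0)), (np.float64(0.084), np.float64(0.004)), (np.float64(0.087), np.float64(-0.0)), (np.float64(0.09), np.float64(0.021)), (np.float64(0.09), np.float64(0.022)), (np.float64(0.093), np.float64(0.022)), (np.float64(0.096), np.float64(0.007)), (np.float64(0.099), np.float64(0.013)), (np.float64(0.099), np.float64(0.01)), (np.float64(0.102), np.float64(0.018)), (np.float64(0.105), np.float64(0.009)), (np.float64(0.108), np.float64(0.011)), (np.float64(0.108), np.float64(0.008))]
now [ 0.5451 -0.2328  0.2358] -90.4 gap 0.0373 F [ 0.7  0.6 -4.3] grip 50.9 q6 0.98 t 9.5
(0.535, 0, 0.24, -90) turn -0.05 shift [-0.51, -11.64, -0.21]
(0.535, 0, 0.03, -90) turn 0.0 shift [0.0, 0.0, 10.5]
```

Call:
send_rows(
  deltas="0 -0.97 0 0 1;0 -0.97 0 0 1;0 -0.97 0 0 1;0 -0.97 0 0 1;0 -0.97 0 0 1;0 -0.97 0 0 1;0 -0.97 0 0 1;-0.1 -0.97 0 0 1;-0.1 -0.97 0 0 1;-0.1 -0.97 0 0 1;-0.1 -0.97 0 0 1;-0.1 -0.97 0 0 1",
)

```text
t: 10.7
ee_pos: [0.5351, 0.0017, 0.2381]
ee_rot: [-3.141, -0.005, 0.0]
wrist_force: [0.2, 1.1, -3.7]
finger_gap: 0.0374
grip_force: 51.2
```

Call:
send_rows(
  deltas="0 0 0.9 0 1;0 0 0.9 0 1;0 0 0.9 0 1;0 0 0.9 0 1;0 0 0.9 0 1;0 0 0.9 0 1;0 0 0.9 0 1;0 0 0.9 0 1;0 0 0.9 0 1;0 0 0.9 0 1;0 0 0.9 0 1;0 0 0 0 1",
)

```text
t: 11.9
ee_pos: [0.5331, 0.0011, 0.0378]
ee_rot: [-3.14, -0.005, 0.009]
wrist_force: [-1.1, 0.8, -4.6]
finger_gap: 0.0374
grip_force: 51.1
```

```bash
python3 - <<'E'
from h import *
plan((0.535,0,0.015,-90))
E
```

```text
now [0.5331 0.0011 0.0378] -89.8 gap 0.0374 F [-1.1  0.8 -4.6] grip 51.1 q6 1.36 t 11.9
(0.535, 0, 0.015, -90) turn 0.02 shift [0.09, 0.06, 1.14]
```

Call:
send_rows(
  deltas="0 0 0.4 0 1;0 0 0.35 0 1;0 0 0.2 0 1;0 0 0.1 0 1;0 0 0.05 0 1;0 0 0 0 1",
)

```text
t: 12.5
ee_pos: [0.536, -0.0007, 0.0184]
ee_rot: [3.142, 0.002, 0.0]
wrist_force: [0.0, -0.5, -3.7]
finger_gap: 0.0376
grip_force: 51.3
```

Call:
send_rows(
  deltas="0 0 0.1 0 1;0 0 0.1 0 1;0 0 0 0 1",
)

```text
t: 12.8
ee_pos: [0.5362, -0.0007, 0.0152]
ee_rot: [3.141, 0.002, 0.0]
wrist_force: [-3.4, 0.8, 3.3]
finger_gap: 0.0371
grip_force: 52.2
```

Call:
send_rows(
  deltas="0 0 0 0 -0.5;0 0 0 0 -0.5;0 0 0 0 -0.5;0 0 0 0 -0.5;0 0 -0.5 0 -0.5;0 0 -1 0 -0.5;0 0 -1 0 -0.5;0 0 -1 0 -0.5;0 0 -1 0 -0.5;0 0 -1 0 -0.5;0 0 -1 0 -0.5;0 0 -1 0 -0.5",
)

```text
t: 14.0
ee_pos: [0.5358, -0.0006, 0.1659]
ee_rot: [3.141, 0.002, 0.001]
wrist_force: [-0.0, -0.6, 0.4]
finger_gap: 0.0637
grip_force: 0.0
```

Call:
send_rows(
  deltas="0 0 -0.3 -1 0;0 0 -0.3 -1 0;0 0 -0.3 -1 0;0 0 -0.3 -1 0;0 0 -0.3 -1 0;0 0 -0.3 -1 0;0 0 0 -1 0;0 0 0 -1 0;0 0 0 -1 0;0 0 0 -1 0;0 0 0 -1 0;0 0 0 -0.8 0",
)

```text
t: 15.2
ee_pos: [0.5358, -0.0006, 0.201]
ee_rot: [2.127, 2.311, 0.001]
wrist_force: [0.7, -0.7, 1.0]
finger_gap: 0.0429
grip_force: 0.0
```

```bash
python3 - <<'E'
from h import *
dispenser("scene",(0.4,0.7,-0.07,0.07),0.02)
f,W,s=cam("top"); x,y,z=W[...,0],W[...,1],W[...,2]
m=(abs(z-0.072)<0.012)&(x>0.395)&(x<0.435)&(y>-0.29)&(y<-0.19); print("bar",np.median(W[m],0),rect(W,m))
m=(abs(z-0.074)<0.008)&(x>0.43)&(x<0.7)&(y>-0.5)&(y<-0.03); print("lid",rect(W,cv2.morphologyEx(m.astype(np.uint8),cv2.MORPH_OPEN,np.ones((5,5)))>0))
plan((0.4184,-0.243,0.2,4.2),(0.4184,-0.243,0.053,4.2))
E
```

```text
(((541.1356811523438, -5.363372802734375), (43.67727279663086, 129.62069702148438), 88.99032592773438), np.float64(0.02), np.float64(0.037), np.float64(0.065), 434)
bar [ 0.41781014 -0.23964993  0.07424629] (((417.16741943359375, -239.8607177734375), (9.885883331298828, 97.75708770751953), 4.077566146850586), np.float64(0.066), np.float64(0.074), np.float64(0.082), 117)
lid (((560.1907958984375, -231.5740203857422), (190.82284545898438, 307.4904479980469), 4.113767147064209), np.float64(0.066), np.float64(0.075), np.float64(0.082), 5632)
now [ 0.5359 -0.0006  0.201 ] 4.5 gap 0.0429 F [-0.7 -0.8 -0.6] grip 0.0 q6 -0.29 t 15.3
(0.4184, -0.243, 0.2, 4.2) turn 0.03 shift [-11.66, -6.75, 0.05]
(0.4184, -0.243, 0.053, 4.2) turn 0.0 shift [0.0, 0.0, 7.35]
```

Call:
send_rows(
  deltas="-0.97 -0.56 0 0 0;-0.97 -0.56 0 0 0;-0.97 -0.56 0 0 0;-0.97 -0.56 0 0 0;-0.97 -0.56 0 0 0;-0.97 -0.56 0 0 0;-0.97 -0.56 0 0 0;-0.97 -0.56 0 0 0;-0.97 -0.57 0 0 0;-0.97 -0.57 0 0 0;-0.97 -0.57 0 0 0;-0.97 -0.57 0 0 0",
)

```text
t: 16.5
ee_pos: [0.4187, -0.244, 0.2008]
ee_rot: [2.136, 2.303, 0.0]
wrist_force: [-0.5, -0.2, -0.5]
finger_gap: 0.0427
grip_force: 0.0
```

Call:
send_rows(
  deltas="0 0 0.9 0 0;0 0 0.9 0 0;0 0 0.9 0 0;0 0 0.9 0 0;0 0 0.9 0 0;0 0 0.9 0 0;0 0 0.9 0 0;0 0 0.7 0 0;0 0 0.3 0 0;0 0 0 0 0",
)

```text
t: 17.5
ee_pos: [0.4188, -0.2429, 0.0538]
ee_rot: [-2.133, -2.304, -0.0]
wrist_force: [0.4, 0.4, 0.2]
finger_gap: 0.0428
grip_force: 0.0
```

Call:
send_rows(
  deltas="0 0 0 0 1;0 0 0 0 1;0 0 0 0 1;0 0 0 0 1;0 0 0 0 1;0 0 0 0 1",
  newtons=40,
)

```text
t: 18.1
ee_pos: [0.4181, -0.2438, 0.0552]
ee_rot: [-2.131, -2.306, 0.004]
wrist_force: [-7.9, -0.4, 7.0]
finger_gap: 0.0085
grip_force: 39.0
```

```bash
python3 -c "
import numpy as np
t=np.arange(0,25)*0.07
print(np.round(11.7*(np.cos(t[:-1])-np.cos(t[1:])),2));print(np.round(11.7*np.diff(np.sin(t)),2))"
```

```text
[0.03 0.09 0.14 0.2  0.25 0.31 0.36 0.41 0.46 0.51 0.55 0.59 0.63 0.66
 0.7  0.72 0.75 0.77 0.79 0.8  0.81 0.82 0.82 0.82]
[ 0.82  0.81  0.81  0.79  0.78  0.76  0.74  0.71  0.68  0.64  0.61  0.57
  0.52  0.48  0.43  0.38  0.33  0.28  0.22  0.17  0.11  0.05 -0.   -0.06]
```

Call:
send_rows(
  deltas="0 0.03 -0.82 0 1;0 0.09 -0.81 0 1;0 0.14 -0.81 0 1;0 0.2 -0.79 0 1;0 0.25 -0.78 0 1;0 0.31 -0.76 0 1;0 0 0 0 1",
)

```text
t: 18.8
ee_pos: [0.4381, -0.2424, 0.1519]
ee_rot: [-2.131, -2.305, 0.007]
wrist_force: [-12.3, -0.8, 6.2]
finger_gap: 0.0081
grip_force: 39.6
```

```bash
cat >> h.py <<'E'
def lid(th,hx=0.6513,hy=-0.2253,yaw=4.15,off=0.0185):
    st=state();p=st["ee_pos"];a=np.radians(yaw)
    r=(p[0]-hx)*np.cos(a)+(p[1]-hy)*np.sin(a); z=p[2]+off-0.07
    t0=np.arctan2(z,-r); print("theta",round(t0,3),"r",round(np.hypot(r,z),4),"lat",round(-(p[0]-hx)*np.sin(a)+(p[1]-hy)*np.cos(a),4),"F",np.round(st["wrist_force"],1))
    n=int(np.ceil(abs(th-t0)/0.07)); t=np.linspace(t0,th,n+1)
    Y=11.7*-np.cos(t); Z=-11.7*np.sin(t); Y=np.r_[r/0.02,Y[1:]]; Z=np.r_[-z/0.02,Z[1:]]
    print(";".join("0 %.2f %.2f 0 1"%(u,v) for u,v in zip(np.diff(Y),np.diff(Z))))
E
python3 -c "
from h import *
lid(1.7)"
```

```text
theta 0.439 r 0.2362 lat -0.0016 F [-12.3  -0.8   6.2]
0 0.45 -0.64 0 1;0 0.40 -0.67 0 1;0 0.44 -0.64 0 1;0 0.48 -0.61 0 1;0 0.52 -0.57 0 1;0 0.56 -0.54 0 1;0 0.59 -0.50 0 1;0 0.63 -0.46 0 1;0 0.65 -0.42 0 1;0 0.68 -0.37 0 1;0 0.70 -0.33 0 1;0 0.72 -0.28 0 1;0 0.74 -0.23 0 1;0 0.75 -0.18 0 1;0 0.77 -0.13 0 1;0 0.77 -0.08 0 1;0 0.78 -0.03 0 1;0 0.78 0.02 0 1;0 0.77 0.07 0 1
```

Works; continue.

Call:
send_rows(
  deltas="0 0.45 -0.64 0 1;0 0.4 -0.67 0 1;0 0.44 -0.64 0 1;0 0.48 -0.61 0 1;0 0.52 -0.57 0 1;0 0.56 -0.54 0 1;0 0.59 -0.5 0 1;0 0.63 -0.46 0 1;0 0.65 -0.42 0 1;0 0 0 0 1",
)

```text
t: 19.8
ee_pos: [0.5345, -0.2359, 0.2594]
ee_rot: [2.129, 2.302, -0.004]
wrist_force: [-14.9, 3.1, 28.5]
finger_gap: 0.0082
grip_force: 42.2
```

```bash
python3 -c "
from h import *
lid(1.75)"
```

```text
theta 1.057 r 0.2387 lat -0.0021 F [-14.9   3.1  28.5]
0 0.83 -0.17 0 1;0 0.74 -0.32 0 1;0 0.76 -0.27 0 1;0 0.78 -0.22 0 1;0 0.79 -0.16 0 1;0 0.80 -0.11 0 1;0 0.81 -0.05 0 1;0 0.81 0.00 0 1;0 0.81 0.06 0 1;0 0.80 0.12 0 1
```

Call:
send_rows(
  deltas="0 0.5 -0.5 0 1;0 0.74 -0.37 0 1;0 0.76 -0.27 0 1;0 0 0 0 1",
)

```text
t: 20.2
ee_pos: [0.5751, -0.2328, 0.2777]
ee_rot: [2.129, 2.301, -0.002]
wrist_force: [-2.7, -2.8, 8.9]
finger_gap: 0.0083
grip_force: 41.1
```

```bash
sed -i 's/Y=11.7\*-np.cos(t); Z=-11.7/Y=12.0*-np.cos(t); Z=-12.0/' h.py; python3 -c "
from h import *
lid(1.75)"
```

```text
theta 1.245 r 0.2388 lat -0.002 F [-2.7 -2.8  8.9]
0 0.71 -0.28 0 1;0 0.74 -0.17 0 1;0 0.75 -0.13 0 1;0 0.75 -0.08 0 1;0 0.76 -0.03 0 1;0 0.76 0.02 0 1;0 0.76 0.06 0 1;0 0.75 0.11 0 1
```

Call:
send_rows(
  deltas="0 0.71 -0.28 0 1;0 0.74 -0.17 0 1;0 0.75 -0.13 0 1;0 0.75 -0.08 0 1;0 0.76 -0.03 0 1;0 0.76 0.02 0 1;0 0.76 0.06 0 1;0 0.75 0.11 0 1;0 0 0 0 1;0 0 0 0 1",
)

```text
t: 21.2
ee_pos: [0.6938, -0.2241, 0.2852]
ee_rot: [2.13, 2.3, -0.002]
wrist_force: [2.2, -5.5, 0.5]
finger_gap: 0.0083
grip_force: 41.8
```

```bash
python3 -c "
from h import *
lid(1.75);plan((0.6,-0.2,0.4,94))
for n in('top','scene'):
    f,W,s=cam(n);save(f,n+'1');np.savez('pics/%s1.npz'%n,f=f,W=W)"
```

```text
theta 1.751 r 0.2376 lat -0.0019 F [ 2.2 -5.5  0.5]
0 0.02 -0.12 0 1
now [ 0.6938 -0.2241  0.2852] 4.4 gap 0.0083 F [ 2.2 -5.5  0.5] grip 41.8 q6 -0.54 t 21.2
(0.6, -0.2, 0.4, 94) turn -11.2 shift [4.59, 1.53, -5.74]
```

View pics/scene1.png

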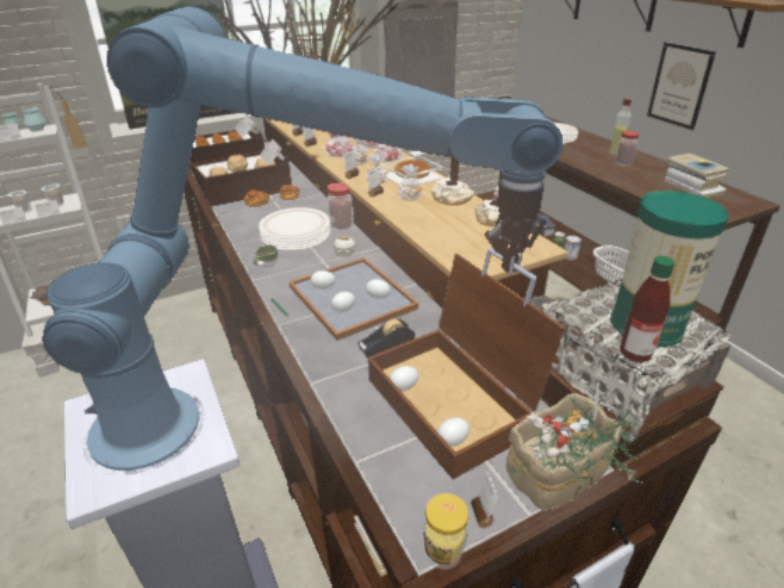

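Lid is open. Packed eggs are in the front-left pocket at (405,378) and the front-right pocket at (453,432). The free pockets are 2, 4, 5 and 6, and the dispenser is upright at (388,338).

```bash
cat >> h.py <<'E'
C=np.array([0.5585,-0.232]); YAW=4.15
def pocket(i,C=C,yaw=YAW):
    a=np.radians(yaw); l=np.array([-44 if i<4 else 32,86*(1-(i-1)%3)])/1000
    return C+np.array([[np.cos(a),-np.sin(a)],[np.sin(a),np.cos(a)]])@l
E
python3 - <<'E'
from h import *
for i in range(1,7): print(i,pocket(i).round(4))
for n in("top","scene"):
    d=np.load("pics/%s1.npz"%n);print(n)
    for e in eggs(d["f"],d["W"]): print(e)
E
```

```text
1 [ 0.5084 -0.1494]
2 [ 0.5146 -0.2352]
3 [ 0.5208 -0.321 ]
4 [ 0.5842 -0.1439]
5 [ 0.5904 -0.2297]
6 [ 0.5966 -0.3155]
top
(array([0.6105, 0.1809]), array([0.6119, 0.1818]), [41, 59], 138.0, np.float64(0.066), 233)
(array([ 0.5139, -0.3269]), array([ 0.5159, -0.3297]), [27, 50], 162.3, np.float64(0.065), 115)
(array([0.5071, 0.1695]), array([0.5074, 0.169 ]), [57, 41], -164.1, np.float64(0.065), 237)
(array([ 0.5181, -0.1391]), array([ 0.5176, -0.1382]), [18, 49], 156.8, np.float64(0.063), 86)
(array([0.4991, 0.2912]), array([0.5004, 0.2923]), [56, 43], 160.4, np.float64(0.068), 235)
scene
(array([0.4936, 0.2774]), array([0.492 , 0.2804]), [37, 65], 159.4, np.float64(0.059), 161)
(array([0.6036, 0.1682]), array([0.6074, 0.1736]), [40, 63], 142.8, np.float64(0.058), 173)
(array([0.5006, 0.1553]), array([0.5055, 0.1621]), [63, 42], -179.2, np.float64(0.059), 183)
(array([ 0.5044, -0.163 ]), array([ 0.5075, -0.1581]), [40, 59], 173.4, np.float64(0.059), 251)
(array([ 0.516 , -0.3325]), array([ 0.5146, -0.3274]), [42, 69], 174.2, np.float64(0.066), 335)
(array([ 0.4866, -0.4782]), array([ 0.4867, -0.4793]), [51, 10], 72.9, np.float64(0.075), 178)
```

View pics/top1.png

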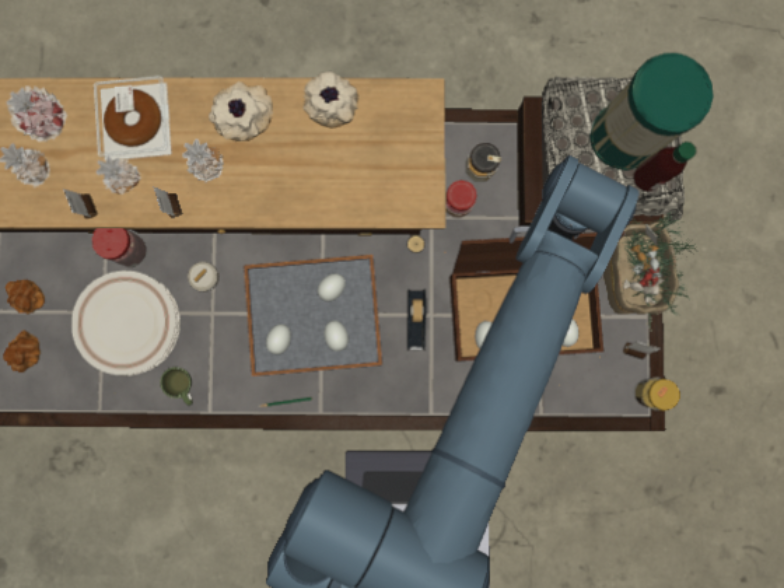

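Call:
send_rows(
  deltas="0 0 0 0 0;0 0 0 0 0;0 0 0 0 0;0 0 0 0 0;0 0 -0.5 0 0;0 0 -1 0 0;0 0 -1 0 0;0 0 -1 0 0;0 0 -1 0 0;0 0 -1 0 0",
)

```text
t: 22.3
ee_pos: [0.6927, -0.2217, 0.3954]
ee_rot: [2.132, 2.306, 0.0]
wrist_force: [1.4, 1.1, -0.0]
finger_gap: 0.0428
grip_force: 0.0
```

Call:
send_rows(
  deltas="0 -1 0 0 -0.4;0 -1 0 0 -0.4;0 -1 0 0 -0.4;0 -1 0 0 -0.6;0 -1 0 0 -0.6;0 -1 0 0 -0.6;0 -1 0 0 -0.8;0 -1 0 0 -0.8",
)

```text
t: 23.1
ee_pos: [0.5324, -0.2342, 0.3945]
ee_rot: [2.132, 2.306, 0.0]
wrist_force: [-0.4, -0.2, 0.1]
finger_gap: 0.0769
grip_force: 0.0
```

Call:
send_rows(
  deltas="0 0 0 1 -0.8;0 0 0 1 -0.8;0 0 0 1 -0.8;0 0 0 1 -0.8;0 0 0 1 -0.8;0 0 0 1 -0.8;0 0 0 1 -0.8;0 0 0 1 -0.8;0 0 0 1 -0.8;0 0 0 0.8 -0.8;0 0 0 0 -0.8",
)

```text
t: 24.2
ee_pos: [0.5333, -0.2342, 0.3945]
ee_rot: [3.11, 0.439, 0.001]
wrist_force: [0.5, 0.1, 0.6]
finger_gap: 0.0769
grip_force: 0.0
```

```bash
python3 -c "
from h import *
plan((0.5075,0.169,0.18,-74),(0.5075,0.169,0.02,-74))"
```

```text
now [ 0.5333 -0.2342  0.3945] -73.9 gap 0.0769 F [0.5 0.1 0.6] grip 0.0 q6 0.68 t 24.2
(0.5075, 0.169, 0.18, -74) turn 0.01 shift [4.32, -19.74, 10.72]
(0.5075, 0.169, 0.02, -74) turn 0.0 shift [0.0, 0.0, 8.0]
```

Call:
send_rows(
  deltas="0.22 -0.99 0.3 0 -0.8;0.22 -0.99 0.3 0 -0.8;0.22 -0.99 0.3 0 -0.8;0.22 -0.99 0.3 0 -0.8;0.22 -0.99 0.3 0 -0.8;0.22 -0.99 0.3 0 -0.8;0.22 -0.99 0.3 0 -0.8;0.22 -0.99 0.3 0 -0.8;0.22 -0.99 0.3 0 -0.8;0.22 -0.99 0.3 0 -0.8;0.22 -0.99 0.6 0 -0.8;0.22 -0.99 0.6 0 -0.8",
)

```text
t: 25.4
ee_pos: [0.5179, 0.0102, 0.3095]
ee_rot: [3.11, 0.443, 0.001]
wrist_force: [0.7, -0.6, -0.4]
finger_gap: 0.077
grip_force: 0.0
```

Call:
send_rows(
  deltas="0.21 -0.99 0.8 0 -0.8;0.21 -0.99 0.8 0 -0.8;0.21 -0.99 0.8 0 -0.8;0.21 -0.99 0.8 0 -0.8;0.21 -0.99 0.8 0 -0.8;0.21 -0.99 0.8 0 -0.8;0.21 -0.99 0.8 0 -0.8;0.21 -0.95 0.8 0 -0.8;0 0 0 0 -0.8;0 0 0 0 -0.8",
)

```text
t: 26.4
ee_pos: [0.5065, 0.1698, 0.1817]
ee_rot: [3.11, 0.443, -0.0]
wrist_force: [0.7, -0.4, -0.1]
finger_gap: 0.0771
grip_force: 0.0
```

```bash
python3 - <<'E'
from h import *
plan((0.5075,0.169,0.18,-74),(0.5075,0.169,0.019,-74))
f,W,s=cam("top")
for e in eggs(f,W): print(e)
x,y,z=W[...,0],W[...,1],W[...,2]
m=(x>0.42)&(x<0.7)&(y>-0.45)&(y<-0.05)&(abs(z-0.066)<0.006); print("rim",rect(W,m))
m=(x>0.42)&(x<0.66)&(y>-0.40)&(y<-0.07)&(z<0.03)&(z>0.004); m=cv2.morphologyEx(m.astype(np.uint8),cv2.MORPH_OPEN,np.ones((3,3)))
k,l,st,c=cv2.connectedComponentsWithStats(m); i=1+np.argmax(st[1:,4]); print("insert",rect(W,l==i))
np.savez("pics/top2.npz",f=f,W=W)
c=f[180:270,310:440]; cv2.imwrite("pics/top2c.png",cv2.resize(c[...,::-1],(780,540),interpolation=cv2.INTER_CUBIC))
E
```

```text
now [0.5065 0.1698 0.1817] -73.8 gap 0.0771 F [ 0.7 -0.4 -0.1] grip 0.0 q6 1.4 t 26.4
(0.5075, 0.169, 0.18, -74) turn 0.02 shift [0.04, 0.05, 0.08]
(0.5075, 0.169, 0.019, -74) turn 0.0 shift [0.0, 0.0, 8.05]
(array([0.6103, 0.181 ]), array([0.6115, 0.1812]), [41, 59], 137.4, np.float64(0.067), 234)
(array([ 0.5207, -0.3192]), array([ 0.5227, -0.3208]), [57, 41], -176.2, np.float64(0.068), 226)
(array([ 0.5087, -0.1483]), array([ 0.5096, -0.1499]), [57, 44], -178.1, np.float64(0.068), 234)
(array([0.4956, 0.2962]), array([0.4987, 0.2968]), [53, 34], -178.0, np.float64(0.067), 170)
rim (((575.2476806640625, -267.1169128417969), (218.4829559326172, 384.4253234863281), 5.043336391448975), np.float64(0.06), np.float64(0.066), np.float64(0.072), 1070)
insert (((558.875732421875, -234.752685546875), (171.41189575195312, 288.921630859375), 4.091564655303955), np.float64(0.004), np.float64(0.021), np.float64(0.03), 4677)
```

View pics/top2c.png

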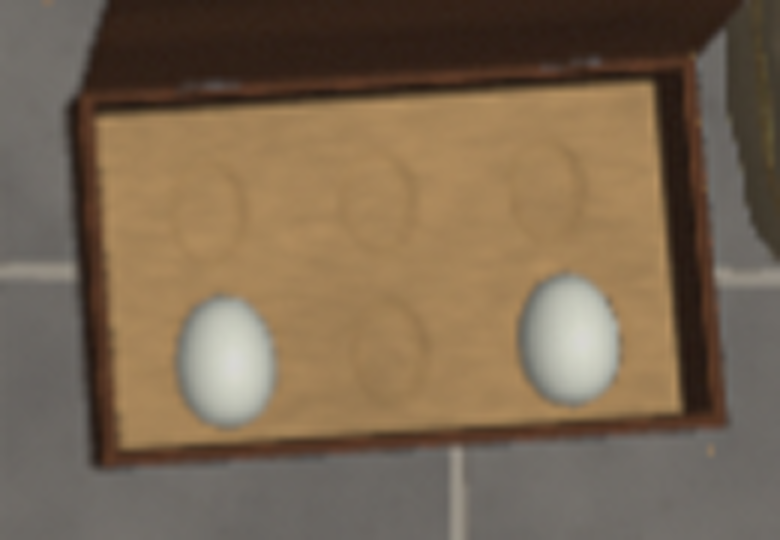

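The crop confirms the pocket model. The free dimples are at (210,213), (380,202), (548,190) and (390,350), and the packed eggs match the predicted pockets 1 and 3.

Call:
send_rows(
  deltas="0 0 1 0 -0.8;0 0 1 0 -0.8;0 0 1 0 -0.8;0 0 1 0 -0.8;0 0 1 0 -0.8;0 0 1 0 -0.8;0 0 1 0 -0.8;0 0 0.7 0 -0.8;0 0 0.4 0 -0.8;0 0 0.05 0 -0.8;0 0 0 0 -0.8",
)

```text
t: 27.55
ee_pos: [0.5075, 0.1693, 0.0192]
ee_rot: [3.111, 0.439, 0.002]
wrist_force: [0.2, -0.7, 0.1]
finger_gap: 0.077
grip_force: 0.0
```

Call:
send_rows(
  deltas="0 0 0 0 1;0 0 0 0 1;0 0 0 0 1;0 0 0 0 1;0 0 0 0 1;0 0 0 0 1;0 0 0 0 1;0 0 0 0 1",
  newtons=22,
)

```text
t: 28.35
ee_pos: [0.5077, 0.1695, 0.0194]
ee_rot: [-3.111, -0.439, -0.002]
wrist_force: [-1.5, 0.6, 5.9]
finger_gap: 0.0484
grip_force: 22.6
```

Call:
send_rows(
  deltas="0 0 -0.1 0 1;0 0 -0.3 0 1;0 0 -0.7 0 1;0 0 -1 0 1;0 0 -1 0 1;0 0 -1 0 1;0 0 -1 0 1;0 0 -1 0 1;0 0 -1 0 1;0 0 -0.5 0 1;0 0 0 0 1",
)

```text
t: 29.45
ee_pos: [0.5079, 0.1695, 0.1726]
ee_rot: [3.111, 0.439, 0.006]
wrist_force: [-0.3, 0.8, -1.3]
finger_gap: 0.048
grip_force: 23.0
```

```bash
python3 -c "
from h import *
p=pocket(5)
plan((*p,0.15,-85.85),(*p,0.03,-85.85))
f,W,s=cam('scene'); cv2.imwrite('pics/s3.png',cv2.resize(f[150:330,190:430,::-1],(720,540)))"
```

```text
now [0.5079 0.1695 0.1726] -73.9 gap 0.048 F [-0.3  0.8 -1.3] grip 23.0 q6 1.4 t 29.4
(np.float64(0.5904160963152343), np.float64(-0.2296842288548547), 0.15, -85.85) turn 1.49 shift [2.67, 20.21, 1.13]
(np.float64(0.5904160963152343), np.float64(-0.2296842288548547), 0.03, -85.85) turn 0.0 shift [0.0, 0.0, 6.0]
```

View pics/s3.png

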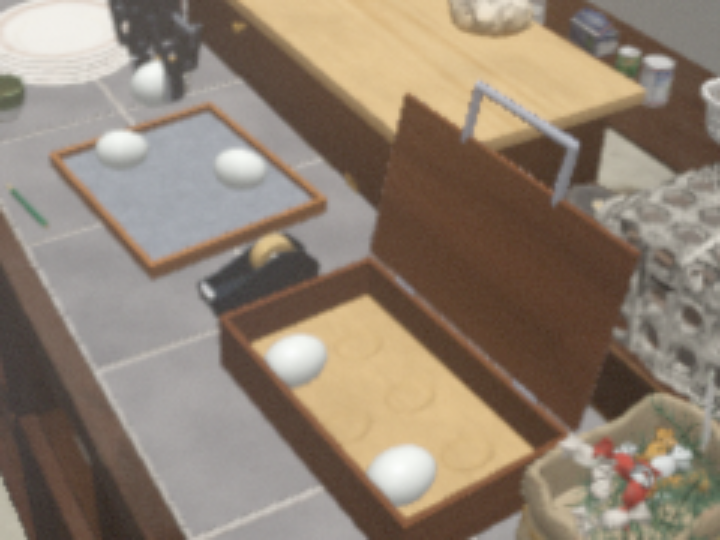

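Egg is held level at (150,82). Carry it to pocket 5.

Call:
send_rows(
  deltas="0 0 0 0.75 1;0 0 0 0.75 1;0.13 0.96 0 0 1;0.13 0.96 0 0 1;0.13 0.96 0 0 1;0.13 0.96 0 0 1;0.13 0.96 0 0 1;0.13 0.96 0 0 1;0.13 0.96 0 0 1;0.13 0.96 0 0 1;0.13 0.96 0 0 1;0.13 0.96 0 0 1",
)

```text
t: 30.7
ee_pos: [0.5455, -0.0209, 0.1688]
ee_rot: [-3.139, -0.111, 0.005]
wrist_force: [0.6, -0.6, -1.1]
finger_gap: 0.0478
grip_force: 23.0
```

Call:
send_rows(
  deltas="0.13 0.96 0 0 1;0.13 0.96 0 0 1;0.13 0.96 0 0 1;0.13 0.96 0 0 1;0.13 0.96 0 0 1;0.13 0.96 0 0 1;0.13 0.96 0 0 1;0.13 0.96 0 0 1;0.13 0.96 0 0 1;0.13 0.96 0 0 1;0.1 0.96 0 0 1;0 0 0 0 1",
)

```text
t: 31.9
ee_pos: [0.5897, -0.2318, 0.1706]
ee_rot: [3.139, 0.108, 0.001]
wrist_force: [-0.4, 0.0, -0.9]
finger_gap: 0.0481
grip_force: 23.0
```

Call:
send_rows(
  deltas="0 0 0.9 0 1;0 0 0.9 0 1;0 0 0.9 0 1;0 0 0.9 0 1;0 0 0.9 0 1;0 0 0.5 0 1;0 0 0 0 1",
)

```text
t: 32.6
ee_pos: [0.5883, -0.2281, 0.0687]
ee_rot: [-3.138, -0.112, 0.005]
wrist_force: [0.5, -0.3, -1.3]
finger_gap: 0.0481
grip_force: 23.0
```

```bash
python3 -c "
from h import *
p=pocket(5)
plan((*p,0.03,-85.85),(*p,0.0195,-85.85))"
```

```text
now [ 0.5883 -0.2281  0.0687] -85.9 gap 0.0481 F [ 0.5 -0.3 -1.3] grip 23.0 q6 0.95 t 32.6
(np.float64(0.5904160963152343), np.float64(-0.2296842288548547), 0.03, -85.85) turn -0.01 shift [0.1, 0.09, 1.94]
(np.float64(0.5904160963152343), np.float64(-0.2296842288548547), 0.0195, -85.85) turn 0.0 shift [0.0, 0.0, 0.52]
```

Call:
send_rows(
  deltas="0.1 0.08 0.8 0 1;0 0 0.8 0 1;0 0 0.4 0 1;0 0 0.1 0 1;0 0 0 0 1;0 0 0 0 1",
)

```text
t: 33.2
ee_pos: [0.5919, -0.2307, 0.029]
ee_rot: [3.139, 0.111, 0.001]
wrist_force: [0.5, 0.4, -0.8]
finger_gap: 0.048
grip_force: 23.0
```

Call:
send_rows(
  deltas="0 0 0.1 0 1;0 0 0 0 1",
)

```text
t: 33.4
ee_pos: [0.5916, -0.2305, 0.0268]
ee_rot: [3.139, 0.111, 0.001]
wrist_force: [-0.1, -0.3, -0.9]
finger_gap: 0.0479
grip_force: 23.0
```

```bash
python3 -c "
from h import *
p=pocket(5)
plan((*p,0.0195,-85.85))"
```

```text
now [ 0.5916 -0.2305  0.0268] -85.9 gap 0.0479 F [-0.1 -0.3 -0.9] grip 23.0 q6 0.95 t 33.4
(np.float64(0.5904160963152343), np.float64(-0.2296842288548547), 0.0195, -85.85) turn -0.01 shift [-0.06, -0.05, 0.36]
```

Call:
send_rows(
  deltas="-0.05 -0.04 0.1 0 1;0 0 0.1 0 1;0 0 0 0 1",
)

```text
t: 33.7
ee_pos: [0.5901, -0.2295, 0.0221]
ee_rot: [-3.139, -0.111, 0.001]
wrist_force: [0.8, 0.1, -1.5]
finger_gap: 0.0479
grip_force: 23.0
```

Call:
send_rows(
  deltas="0 0 0.06 0 1;0 0 0 0 1",
)

```text
t: 33.9
ee_pos: [0.5903, -0.2297, 0.0211]
ee_rot: [-3.14, -0.111, 0.0]
wrist_force: [0.6, 0.5, -0.7]
finger_gap: 0.0478
grip_force: 23.0
```

Call:
send_rows(
  deltas="0 0 0.05 0 1;0 0 0 0 1",
)

```text
t: 34.1
ee_pos: [0.5903, -0.2297, 0.0202]
ee_rot: [-3.14, -0.111, 0.0]
wrist_force: [-0.4, 0.2, -1.4]
finger_gap: 0.048
grip_force: 23.0
```

Call:
send_rows(
  deltas="0 0 0.05 0 1;0 0 0 0 1",
)

```text
t: 34.3
ee_pos: [0.5902, -0.2297, 0.0196]
ee_rot: [-3.139, -0.112, 0.001]
wrist_force: [-3.5, 1.2, 3.1]
finger_gap: 0.048
grip_force: 23.4
```

Call:
send_rows(
  deltas="0 0 0.05 0 1;0 0 0 0 1",
)

```text
t: 34.5
ee_pos: [0.5902, -0.2298, 0.0193]
ee_rot: [-3.139, -0.112, 0.002]
wrist_force: [-6.0, 1.6, 8.7]
finger_gap: 0.048
grip_force: 23.8
```

Call:
send_rows(
  deltas="0 0 -0.05 0 1;0 0 0 0 0.1;0 0 0 0 -0.1;0 0 0 0 -0.3;0 0 0 0 -0.5;0 0 0 0 -0.5;0 0 -0.4 0 -0.5;0 0 -0.8 0 -0.5;0 0 -1 0 -0.5;0 0 -1 0 -0.5;0 0 -1 0 -0.5;0 0 -1 0 -0.5",
)

```text
t: 35.7
ee_pos: [0.5909, -0.23, 0.1259]
ee_rot: [3.138, 0.111, 0.003]
wrist_force: [-0.0, -0.1, -0.5]
finger_gap: 0.0638
grip_force: 0.0
```

```bash
python3 -c "
from h import *
plan((0.6108,0.1808,0.16,47.5),(0.6108,0.1808,0.0195,47.5))
f,W,s=cam('scene'); 
for e in eggs(f,W,box=(.4,.7,-.4,.4)): print(e)
cv2.imwrite('pics/s4.png',cv2.resize(f[190:330,250:410,::-1],(640,560)))"
```

```text
now [ 0.5909 -0.23    0.1259] -85.9 gap 0.0638 F [-0.  -0.1 -0.5] grip 0.0 q6 0.95 t 35.7
(0.6108, 0.1808, 0.16, 47.5) turn -16.68 shift [13.14, 15.82, -1.7]
(0.6108, 0.1808, 0.0195, 47.5) turn 0.0 shift [0.0, 0.0, 7.03]
(array([0.4932, 0.2771]), array([0.4926, 0.28  ]), [35, 64], 159.8, np.float64(0.06), 160)
(array([0.6042, 0.168 ]), array([0.6061, 0.1718]), [38, 63], 143.7, np.float64(0.058), 180)
(array([ 0.5045, -0.1626]), array([ 0.5079, -0.157 ]), [59, 42], 173.9, np.float64(0.06), 247)
(array([ 0.5817, -0.242 ]), array([ 0.587, -0.237]), [61, 43], 172.4, np.float64(0.062), 286)
(array([ 0.5161, -0.3324]), array([ 0.5145, -0.3282]), [44, 69], 174.0, np.float64(0.068), 333)
```

View pics/s4.png

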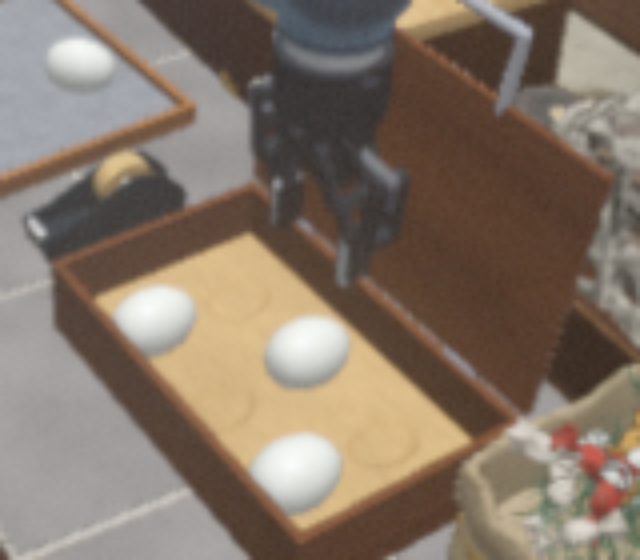

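Egg is seated level in pocket 5 at (307,352). Next is egg A.

Call:
send_rows(
  deltas="0 0 -1 0 -0.5;0 0 -1 0 -0.5;0 0 -0.5 -1 -0.8;0 0 0 -1 -0.8;0 0 0 -1 -0.8;0 0 0 -1 -0.8;0 0 0 -1 -0.8;0 0 0 -1 -0.8;0 0 0 -1 -0.8;0 0 0 -1 -0.8;0 0 0 -1 -0.8;0 0 0 -1 -0.8",
)

```text
t: 36.95
ee_pos: [0.5905, -0.2298, 0.174]
ee_rot: [2.327, 2.109, 0.001]
wrist_force: [0.1, -0.5, 0.6]
finger_gap: 0.077
grip_force: 0.0
```

Call:
send_rows(
  deltas="0 0 0 -1 -0.8;0 0 0 -1 -0.8;0 0 0 -1 -0.8;0 0 0 -1 -0.8;0 0 0 -1 -0.8;0 0 0 -1 -0.8;0 0 0 -0.7 -0.8;0 0 0 0 -0.8",
)

```text
t: 37.75
ee_pos: [0.5906, -0.2298, 0.174]
ee_rot: [1.134, 2.928, -0.0]
wrist_force: [0.7, 0.9, 0.6]
finger_gap: 0.0768
grip_force: 0.0
```

Call:
send_rows(
  deltas="0.82 0.99 0 0 -0.8;0.82 0.99 0 0 -0.8;0.82 0.99 0 0 -0.8;0.82 0.99 0 0 -0.8;0.82 0.99 0 0 -0.8;0.82 0.99 0 0 -0.8;0.82 0.99 0 0 -0.8;0.82 0.99 0 0 -0.8;0.82 0.99 0 0 -0.8;0.82 0.99 0 0 -0.8;0.82 0.99 0 0 -0.8;0.82 0.99 0 0 -0.8",
)

```text
t: 38.95
ee_pos: [0.605, 0.0795, 0.1738]
ee_rot: [1.138, 2.927, 0.0]
wrist_force: [-0.3, -0.2, 0.4]
finger_gap: 0.0768
grip_force: 0.0
```

Call:
send_rows(
  deltas="0.82 0.99 0 0 -0.8;0.82 0.99 0 0 -0.8;0.82 0.99 0 0 -0.8;0.82 0.95 0 0 -0.8;0 0 0 0 -0.8;0 0 0 0 -0.8",
)

```text
t: 39.55
ee_pos: [0.6092, 0.1807, 0.1735]
ee_rot: [1.135, 2.929, -0.0]
wrist_force: [0.2, -0.5, 0.9]
finger_gap: 0.0769
grip_force: 0.0
```

```bash
python3 -c "
from h import *
plan((0.6108,0.1808,0.16,47.5),(0.6108,0.1808,0.019,47.5))
f,W,s=cam('top'); 
for e in eggs(f,W,box=(.4,.7,-.4,.4)): print(e)"
```

```text
now [0.6092 0.1807 0.1735] 47.6 gap 0.0769 F [ 0.2 -0.5  0.9] grip 0.0 q6 -0.72 t 39.5
(0.6108, 0.1808, 0.16, 47.5) turn 0.02 shift [-0.06, 0.06, 0.68]
(0.6108, 0.1808, 0.019, 47.5) turn 0.0 shift [0.0, 0.0, 7.05]
(array([ 0.5894, -0.2278]), array([ 0.5905, -0.2288]), [40, 58], -176.3, np.float64(0.068), 226)
(array([ 0.5204, -0.3192]), array([ 0.5212, -0.321 ]), [43, 59], -175.3, np.float64(0.066), 230)
(array([ 0.5087, -0.1483]), array([ 0.5099, -0.1501]), [57, 44], -178.7, np.float64(0.066), 234)
(array([0.4978, 0.2931]), array([0.5004, 0.2936]), [56, 40], 172.1, np.float64(0.066), 212)
```

Call:
send_rows(
  deltas="-0.06 0.06 1 0 -0.8;0 0 1 0 -0.8;0 0 1 0 -0.8;0 0 1 0 -0.8;0 0 1 0 -0.8;0 0 1 0 -0.8;0 0 0.9 0 -0.8;0 0 0.5 0 -0.8;0 0 0.3 0 -0.8;0 0 0 0 -0.8",
)

```text
t: 40.6
ee_pos: [0.6107, 0.1804, 0.0188]
ee_rot: [-1.135, -2.929, 0.001]
wrist_force: [-0.4, -0.1, -0.7]
finger_gap: 0.0768
grip_force: 0.0
```

Call:
send_rows(
  deltas="0 0 0 0 1;0 0 0 0 1;0 0 0 0 1;0 0 0 0 1;0 0 0 0 1;0 0 0 0 1;0 0 0 0 1;0 0 0 0 1",
  newtons=22,
)

```text
t: 41.4
ee_pos: [0.6118, 0.1808, 0.0206]
ee_rot: [1.134, 2.928, 0.001]
wrist_force: [-0.2, -0.1, 4.9]
finger_gap: 0.0479
grip_force: 23.0
```

Call:
send_rows(
  deltas="0 0 -0.1 0 1;0 0 -0.3 0 1;0 0 -0.7 0 1;0 0 -1 0 1;0 0 -1 0 1;0 0 -1 0 1;0 0 -1 0 1;0 0 -1 0 1;0 0 -1 0 1;0 0 -0.5 0 1;0 0 0 0 1",
)

```text
t: 42.5
ee_pos: [0.612, 0.1809, 0.1738]
ee_rot: [1.133, 2.926, 0.003]
wrist_force: [1.0, -0.3, -1.1]
finger_gap: 0.048
grip_force: 23.0
```

```bash
python3 -c "
from h import *
p=pocket(4)
plan((*p,0.17,94.15),(*p,0.03,94.15))"
```

```text
now [0.612  0.1809 0.1738] 47.7 gap 0.048 F [ 1.  -0.3 -1.1] grip 23.0 q6 -0.72 t 42.5
(np.float64(0.5841924613626562), np.float64(-0.1439097200076625), 0.17, 94.15) turn -5.81 shift [2.56, -16.09, 0.19]
(np.float64(0.5841924613626562), np.float64(-0.1439097200076625), 0.03, 94.15) turn 0.0 shift [0.0, 0.0, 7.0]
```

Call:
send_rows(
  deltas="0 0 0 -0.97 1;0 0 0 -0.97 1;0 0 0 -0.97 1;0 0 0 -0.97 1;0 0 0 -0.97 1;0 0 0 -0.96 1;0.15 -0.95 0 0 1;0.15 -0.95 0 0 1;0.15 -0.95 0 0 1;0.15 -0.95 0 0 1;0.15 -0.95 0 0 1;0.15 -0.95 0 0 1",
)

```text
t: 43.7
ee_pos: [0.6002, 0.065, 0.1698]
ee_rot: [0.114, -3.137, -0.0]
wrist_force: [0.7, -0.3, -1.0]
finger_gap: 0.0478
grip_force: 23.0
```

Call:
send_rows(
  deltas="0.15 -0.95 0 0 1;0.15 -0.95 0 0 1;0.15 -0.95 0 0 1;0.15 -0.95 0 0 1;0.15 -0.95 0 0 1;0.15 -0.95 0 0 1;0.15 -0.95 0 0 1;0.15 -0.95 0 0 1;0.15 -0.95 0 0 1;0.15 -0.95 0 0 1;0.15 -0.9 0 0 1;0 0 0 0 1",
)

```text
t: 44.9
ee_pos: [0.5827, -0.146, 0.1705]
ee_rot: [0.11, -3.138, -0.0]
wrist_force: [-0.1, -0.2, -0.2]
finger_gap: 0.0478
grip_force: 23.0
```

Call:
send_rows(
  deltas="0 0 0.9 0 1;0 0 0.9 0 1;0 0 0.9 0 1;0 0 0.9 0 1;0 0 0.9 0 1;0 0 0.7 0 1;0 0 0 0 1;0 0 0 0 1",
)

```text
t: 45.7
ee_pos: [0.5834, -0.1439, 0.0673]
ee_rot: [0.114, -3.139, -0.0]
wrist_force: [0.5, 0.8, -0.5]
finger_gap: 0.048
grip_force: 23.0
```

```bash
python3 -c "
from h import *
p=pocket(4)
plan((*p,0.024,94.15))"
```

```text
now [ 0.5834 -0.1439  0.0673] 94.2 gap 0.048 F [ 0.5  0.8 -0.5] grip 23.0 q6 -2.07 t 45.7
(np.float64(0.5841924613626562), np.float64(-0.1439097200076625), 0.024, 94.15) turn 0.0 shift [-0.04, -0.0, 2.17]
```

Call:
send_rows(
  deltas="-0.04 0 0.8 0 1;0 0 0.7 0 1;0 0 0.4 0 1;0 0 0.2 0 1;0 0 0 0 1;0 0 0 0 1",
)

```text
t: 46.3
ee_pos: [0.5844, -0.1443, 0.0255]
ee_rot: [-0.114, 3.139, -0.0]
wrist_force: [-0.2, -0.1, -1.4]
finger_gap: 0.0477
grip_force: 23.0
```

Call:
send_rows(
  deltas="0 0 0.05 0 1;0 0 0 0 1",
)

```text
t: 46.5
ee_pos: [0.5844, -0.1443, 0.0247]
ee_rot: [-0.114, 3.139, -0.001]
wrist_force: [0.3, -0.5, -0.2]
finger_gap: 0.0478
grip_force: 23.0
```

Call:
send_rows(
  deltas="0 0 0.05 0 1;0 0 0 0 1",
)

```text
t: 46.7
ee_pos: [0.5841, -0.1441, 0.0233]
ee_rot: [-0.114, 3.139, -0.0]
wrist_force: [-0.4, -0.6, -1.3]
finger_gap: 0.0482
grip_force: 23.0
```

Call:
send_rows(
  deltas="0 0 0.05 0 1;0 0 0 0 1",
)

```text
t: 46.9
ee_pos: [0.584, -0.144, 0.0221]
ee_rot: [0.114, -3.139, -0.0]
wrist_force: [0.0, 0.6, -1.6]
finger_gap: 0.0478
grip_force: 23.0
```

Call:
send_rows(
  deltas="0 0 0.05 0 1;0 0 0 0 1",
)

```text
t: 47.1
ee_pos: [0.5841, -0.1441, 0.0212]
ee_rot: [-0.114, 3.14, -0.0]
wrist_force: [-0.1, 0.3, 0.2]
finger_gap: 0.0476
grip_force: 23.1
```

Call:
send_rows(
  deltas="0 0 0.04 0 1;0 0 0 0 1",
)

```text
t: 47.3
ee_pos: [0.5844, -0.1442, 0.0208]
ee_rot: [-0.114, 3.139, -0.0]
wrist_force: [0.9, 0.7, 0.4]
finger_gap: 0.0478
grip_force: 23.2
```

Call:
send_rows(
  deltas="0 0 0.04 0 1;0 0 0 0 1",
)

```text
t: 47.5
ee_pos: [0.5846, -0.1442, 0.0205]
ee_rot: [-0.114, 3.139, -0.0]
wrist_force: [-0.1, 0.7, 4.5]
finger_gap: 0.048
grip_force: 23.5
```

Call:
send_rows(
  deltas="0 0 0.02 0 1;0 0 0 0 1",
)

```text
t: 47.7
ee_pos: [0.5847, -0.1442, 0.0205]
ee_rot: [-0.114, 3.139, -0.0]
wrist_force: [-1.3, 1.4, 6.7]
finger_gap: 0.0478
grip_force: 23.7
```

Call:
send_rows(
  deltas="0 0 -0.05 0 1;0 0 0 0 0.1;0 0 0 0 -0.1;0 0 0 0 -0.3;0 0 0 0 -0.5;0 0 0 0 -0.5;0 0 -0.4 0 -0.5;0 0 -0.8 0 -0.5;0 0 -1 0 -0.5;0 0 -1 0 -0.5;0 0 -1 0 -0.5;0 0 -1 0 -0.5",
)

```text
t: 48.9
ee_pos: [0.5845, -0.1443, 0.1269]
ee_rot: [-0.114, 3.138, -0.001]
wrist_force: [0.8, -0.6, 0.2]
finger_gap: 0.0643
grip_force: 0.0
```

Call:
send_rows(
  deltas="0 0 -1 0.8 -0.8;0 0 -1 0.8 -0.8;0 0 -0.5 0.8 -0.8;0 0 0 0.7 -0.8;0 0 0 0 -0.8;0 0 0 0 -0.8",
)

```text
t: 49.5
ee_pos: [0.5841, -0.1441, 0.175]
ee_rot: [0.56, 3.091, -0.0]
wrist_force: [-0.1, -0.6, 0.9]
finger_gap: 0.077
grip_force: 0.0
```

```bash
python3 -c "
from h import *
plan((0.499,0.2915,0.16,69.5),(0.499,0.2915,0.019,69.5))
f,W,s=cam('scene'); 
for e in eggs(f,W,box=(.4,.7,-.4,.4)): print(e)
f,W,s=cam('top'); 
for e in eggs(f,W,box=(.4,.7,-.4,.4)): print(e)"
```

```text
now [ 0.5841 -0.1441  0.175 ] 69.5 gap 0.077 F [-0.1 -0.6  0.9] grip 0.0 q6 -1.64 t 49.5
(0.499, 0.2915, 0.16, 69.5) turn -0.0 shift [11.61, 18.91, 0.75]
(0.499, 0.2915, 0.019, 69.5) turn 0.0 shift [0.0, 0.0, 7.05]
(array([0.4935, 0.2775]), array([0.4924, 0.2805]), [39, 64], 159.1, np.float64(0.059), 165)
(array([ 0.5758, -0.157 ]), array([ 0.5814, -0.1517]), [42, 65], 173.1, np.float64(0.06), 264)
(array([ 0.5043, -0.1627]), array([ 0.5073, -0.1585]), [58, 40], 174.8, np.float64(0.059), 247)
(array([ 0.5818, -0.242 ]), array([ 0.5875, -0.2376]), [63, 42], 172.6, np.float64(0.06), 291)
(array([ 0.5162, -0.3324]), array([ 0.5159, -0.3285]), [42, 74], 175.0, np.float64(0.068), 335)
(array([ 0.5203, -0.3191]), array([ 0.5214, -0.3208]), [42, 60], -176.5, np.float64(0.067), 231)
(array([0.4991, 0.2911]), array([0.5002, 0.2923]), [43, 58], 159.7, np.float64(0.07), 235)
```

19 rows of (0.61, 1.0) to egg C.

Call:
send_rows(
  deltas="0.61 1 0 0 -0.8;0.61 1 0 0 -0.8;0.61 1 0 0 -0.8;0.61 1 0 0 -0.8;0.61 1 0 0 -0.8;0.61 1 0 0 -0.8;0.61 1 0 0 -0.8;0.61 1 0 0 -0.8;0.61 1 0 0 -0.8;0.61 1 0 0 -0.8;0.61 1 0 0 -0.8;0.61 1 0 0 -0.8",
)

```text
t: 50.8
ee_pos: [0.5313, 0.133, 0.1741]
ee_rot: [-0.561, -3.09, 0.0]
wrist_force: [0.7, -0.4, 0.2]
finger_gap: 0.0769
grip_force: 0.0
```

Call:
send_rows(
  deltas="0.61 1 0 0 -0.8;0.61 1 0 0 -0.8;0.61 1 0 0 -0.8;0.61 1 0 0 -0.8;0.61 1 0 0 -0.8;0.61 1 0 0 -0.8;0.61 0.91 0 0 -0.8;0 0 1 0 -0.8;0 0 1 0 -0.8;0 0 1 0 -0.8;0 0 0 0 -0.8;0 0 0 0 -0.8",
)

```text
t: 52.0
ee_pos: [0.5005, 0.2915, 0.1143]
ee_rot: [-0.562, -3.09, 0.001]
wrist_force: [-0.6, -0.5, 0.2]
finger_gap: 0.0768
grip_force: 0.0
```

```bash
python3 -c "
from h import *
plan((0.4995,0.2915,0.019,69.5))
f,W,s=cam('top'); 
for e in eggs(f,W,box=(.4,.7,-.4,.4)): print(e)"
```

```text
now [0.5005 0.2915 0.1143] 69.4 gap 0.0768 F [-0.6 -0.5  0.2] grip 0.0 q6 -0.88 t 52.0
(0.4995, 0.2915, 0.019, 69.5) turn -0.02 shift [0.05, -0.02, 4.77]
(array([ 0.5893, -0.228 ]), array([ 0.5903, -0.2297]), [42, 58], -174.9, np.float64(0.067), 229)
(array([ 0.5827, -0.1425]), array([ 0.5836, -0.1447]), [42, 57], -177.1, np.float64(0.067), 231)
(array([ 0.5205, -0.3192]), array([ 0.5211, -0.3208]), [41, 59], -175.9, np.float64(0.066), 229)
(array([ 0.5087, -0.148 ]), array([ 0.5096, -0.1498]), [57, 43], -176.6, np.float64(0.07), 235)
```

Pocket 4 is good too. Grasp egg C.

Call:
send_rows(
  deltas="0.05 0 1 0 -0.8;0 0 1 0 -0.8;0 0 1 0 -0.8;0 0 0.9 0 -0.8;0 0 0.6 0 -0.8;0 0 0.27 0 -0.8;0 0 0 0 -0.8",
)

```text
t: 52.75
ee_pos: [0.4999, 0.2919, 0.019]
ee_rot: [-0.563, -3.091, 0.0]
wrist_force: [-0.2, -0.4, 0.5]
finger_gap: 0.0767
grip_force: 0.0
```

Call:
send_rows(
  deltas="0 0 0 0 1;0 0 0 0 1;0 0 0 0 1;0 0 0 0 1;0 0 0 0 1;0 0 0 0 1;0 0 0 0 1;0 0 0 0 1",
  newtons=22,
)

```text
t: 53.55
ee_pos: [0.5007, 0.2922, 0.0201]
ee_rot: [0.563, 3.089, 0.002]
wrist_force: [-0.6, 0.1, 5.1]
finger_gap: 0.0475
grip_force: 22.9
```

Call:
send_rows(
  deltas="0 0 -0.1 0 1;0 0 -0.3 0 1;0 0 -0.7 0 1;0 0 -1 0 1;0 0 -1 0 1;0 0 -1 0 1;0 0 -1 0 1;0 0 -1 0 1;0 0 -1 0 1;0 0 -0.5 -1 1;0 0 0 -1 1;0 0 0 -1 1",
)

```text
t: 54.75
ee_pos: [0.4999, 0.292, 0.1725]
ee_rot: [-0.101, 3.138, 0.001]
wrist_force: [-0.0, -0.2, -1.6]
finger_gap: 0.0478
grip_force: 22.9
```

```bash
python3 -c "
from h import *
p=pocket(6)
plan((*p,0.17,94.15),(*p,0.03,94.15))"
```

```text
now [0.4999 0.292  0.1725] 93.7 gap 0.0478 F [-0.  -0.2 -1.6] grip 22.9 q6 -1.3 t 54.8
(np.float64(0.5966397312678123), np.float64(-0.31545873770204685), 0.17, 94.15) turn -0.06 shift [-2.63, -30.64, 0.12]
(np.float64(0.5966397312678123), np.float64(-0.31545873770204685), 0.03, 94.15) turn 0.0 shift [0.0, 0.0, 7.0]
```

Call:
send_rows(
  deltas="-0.08 -0.96 0 -0.06 1;-0.08 -0.96 0 0 1;-0.08 -0.96 0 0 1;-0.08 -0.96 0 0 1;-0.08 -0.96 0 0 1;-0.08 -0.96 0 0 1;-0.08 -0.96 0 0 1;-0.08 -0.96 0 0 1;-0.08 -0.96 0 0 1;-0.08 -0.96 0 0 1;-0.08 -0.96 0 0 1;-0.08 -0.96 0 0 1",
)

```text
t: 55.95
ee_pos: [0.534, 0.0625, 0.1718]
ee_rot: [-0.105, 3.139, -0.0]
wrist_force: [-0.5, -0.0, -0.9]
finger_gap: 0.0475
grip_force: 23.0
```

Call:
send_rows(
  deltas="-0.08 -0.96 0 0 1;-0.08 -0.96 0 0 1;-0.08 -0.96 0 0 1;-0.08 -0.96 0 0 1;-0.08 -0.96 0 0 1;-0.08 -0.96 0 0 1;-0.08 -0.96 0 0 1;-0.08 -0.96 0 0 1;-0.08 -0.96 0 0 1;-0.08 -0.96 0 0 1;-0.08 -0.96 0 0 1;-0.08 -0.96 0 0 1",
)

```text
t: 57.15
ee_pos: [0.5687, -0.1668, 0.171]
ee_rot: [-0.105, 3.14, -0.0]
wrist_force: [0.1, -0.7, -1.0]
finger_gap: 0.0479
grip_force: 23.0
```

Call:
send_rows(
  deltas="-0.08 -0.96 0 0 1;-0.08 -0.96 0 0 1;-0.08 -0.96 0 0 1;-0.08 -0.96 0 0 1;-0.08 -0.96 0 0 1;-0.08 -0.96 0 0 1;-0.08 -0.96 0 0 1;-0.08 -0.9 0 0 1;0 0 0 0 1;0 0 0 0 1",
)

```text
t: 58.15
ee_pos: [0.5915, -0.3169, 0.1706]
ee_rot: [0.104, -3.14, -0.001]
wrist_force: [-1.0, 0.9, -2.1]
finger_gap: 0.0478
grip_force: 23.0
```

Call:
send_rows(
  deltas="0 0 0.9 0 1;0 0 0.9 0 1;0 0 0.9 0 1;0 0 0.9 0 1;0 0 0.9 0 1;0 0 0.7 0 1;0 0 0 0 1;0 0 0 0 1",
)

```text
t: 58.95
ee_pos: [0.5916, -0.3167, 0.0668]
ee_rot: [0.105, -3.14, 0.0]
wrist_force: [-0.8, -0.5, -0.4]
finger_gap: 0.0477
grip_force: 23.0
```

```bash
python3 -c "
from h import *
p=pocket(6)
plan((*p,0.024,94.15))"
```

```text
now [ 0.5916 -0.3167  0.0668] 93.8 gap 0.0477 F [-0.8 -0.5 -0.4] grip 23.0 q6 -2.3 t 59.0
(np.float64(0.5966397312678123), np.float64(-0.31545873770204685), 0.024, 94.15) turn -0.04 shift [-0.25, 0.04, 2.14]
```

Call:
send_rows(
  deltas="-0.25 0.04 0.4 -0.04 1;0 0 0.8 0 1;0 0 0.6 0 1;0 0 0.3 0 1;0 0 0 0 1;0 0 0 0 1",
)

```text
t: 59.55
ee_pos: [0.5964, -0.3155, 0.0248]
ee_rot: [0.113, -3.139, -0.0]
wrist_force: [0.7, 0.1, -0.9]
finger_gap: 0.0475
grip_force: 23.0
```

Call:
send_rows(
  deltas="0 0 0.05 0 1;0 0 0 0 1",
)

```text
t: 59.75
ee_pos: [0.5968, -0.3157, 0.0244]
ee_rot: [-0.113, 3.139, -0.001]
wrist_force: [0.3, -0.0, -0.5]
finger_gap: 0.0476
grip_force: 23.0
```

Call:
send_rows(
  deltas="0 0 0.05 0 1;0 0 0 0 1",
)

```text
t: 59.95
ee_pos: [0.5965, -0.3155, 0.023]
ee_rot: [-0.114, 3.139, -0.0]
wrist_force: [0.2, -0.1, -0.6]
finger_gap: 0.0478
grip_force: 23.0
```

```bash
python3 -c "
from h import *
p=pocket(6)
plan((*p,0.02,94.15))"
```

```text
now [ 0.5965 -0.3155  0.023 ] 94.1 gap 0.0478 F [ 0.2 -0.1 -0.6] grip 23.0 q6 -2.3 t 60.0
(np.float64(0.5966397312678123), np.float64(-0.31545873770204685), 0.02, 94.15) turn -0.0 shift [-0.01, -0.0, 0.15]
```

Call:
send_rows(
  deltas="0 0 0.05 0 1;0 0 0 0 1",
)

```text
t: 60.15
ee_pos: [0.5964, -0.3153, 0.0218]
ee_rot: [0.114, -3.139, -0.0]
wrist_force: [0.1, 0.3, -0.9]
finger_gap: 0.048
grip_force: 23.0
```

Call:
send_rows(
  deltas="0 0 0.05 0 1;0 0 0 0 1",
)

```text
t: 60.35
ee_pos: [0.5964, -0.3154, 0.0208]
ee_rot: [0.114, -3.14, -0.0]
wrist_force: [-0.1, -0.2, -0.9]
finger_gap: 0.0474
grip_force: 23.1
```

Call:
send_rows(
  deltas="0 0 0.04 0 1;0 0 0 0 1",
)

```text
t: 60.55
ee_pos: [0.5967, -0.3155, 0.0204]
ee_rot: [-0.114, 3.139, -0.0]
wrist_force: [-0.3, 0.9, 0.2]
finger_gap: 0.0478
grip_force: 23.1
```

Call:
send_rows(
  deltas="0 0 0.03 0 1;0 0 0 0 1",
)

```text
t: 60.75
ee_pos: [0.5968, -0.3156, 0.0201]
ee_rot: [-0.114, 3.139, -0.001]
wrist_force: [-0.4, 0.6, 3.7]
finger_gap: 0.0478
grip_force: 23.4
```

Call:
send_rows(
  deltas="0 0 0.03 0 1;0 0 0 0 1",
)

```text
t: 60.95
ee_pos: [0.5969, -0.3156, 0.0201]
ee_rot: [-0.114, 3.139, -0.001]
wrist_force: [-0.7, 2.3, 6.7]
finger_gap: 0.0476
grip_force: 23.7
```

Call:
send_rows(
  deltas="0 0 -0.05 0 1;0 0 0 0 0.1;0 0 0 0 -0.1;0 0 0 0 -0.3;0 0 0 0 -0.5;0 0 0 0 -0.5;0 0 -0.4 0 -0.5;0 0 -0.8 0 -0.5;0 0 -1 0 -0.5;0 0 -1 0 -0.5;0 0 -1 0 -0.5;0 0 -1 0 -0.5",
)

```text
t: 62.15
ee_pos: [0.5968, -0.3157, 0.1266]
ee_rot: [-0.114, 3.138, -0.002]
wrist_force: [0.3, 0.1, -0.2]
finger_gap: 0.0643
grip_force: 0.0
```

Call:
send_rows(
  deltas="0.8 0 -1 0 -0.5;0.8 0 -1 0 -0.3;0.8 0 -1 0 -0.3;0.8 0 -1 0 0;0.8 0 -1 0 0;0.8 0 -1 0 0;0 0.8 -1 0 0;0 0.8 -1 0 0;0 0.8 -1 0 0;0 0.8 -1 0 0;0 0.8 -1 0 0;0 0 0 0 0",
)

```text
t: 63.35
ee_pos: [0.4959, -0.242, 0.3492]
ee_rot: [-0.116, 3.133, -0.008]
wrist_force: [0.1, -1.1, 0.1]
finger_gap: 0.0426
grip_force: 0.0
```

Call:
send_rows(
  deltas="0 0 0 1 0;0 0 0 1 0;0 0 0 1 0;0 0 0 1 0;0 0 0 1 0;0 0 0 1 0;0 0 0 1 0;0 0 0 1 0;0 0 0 1 0;0 0 0 1 0;0 0 0 1 0;0 0 0 0.2 0",
)

```text
t: 64.55
ee_pos: [0.4946, -0.2429, 0.3434]
ee_rot: [-2.133, -2.306, 0.0]
wrist_force: [0.5, 0.0, 0.2]
finger_gap: 0.0428
grip_force: 0.0
```

```bash
python3 -c "
from h import *
plan((0.6938,-0.2241,0.36,4.4),(0.6938,-0.2241,0.2852,4.4))
for n in('scene','top'):
    f,W,s=cam(n); print(n)
    for e in eggs(f,W,box=(.4,.7,-.4,.4)): print(e)
    if n=='top': np.savez('pics/top5.npz',f=f,W=W)
    x,y,z=W[...,0],W[...,1],W[...,2]
    m=(z>0.27)&(z<0.33)&(x>0.64)&(x<0.76)&(y<-0.15)&(y>-0.3); print(m.sum(),np.median(W[m],0))
    save(f,n+'5')"
```

```text
now [ 0.4946 -0.2429  0.3434] 4.4 gap 0.0428 F [0.5 0.  0.2] grip 0.0 q6 -0.74 t 64.5
(0.6938, -0.2241, 0.36, 4.4) turn 0.01 shift [0.17, 10.0, -0.83]
(0.6938, -0.2241, 0.2852, 4.4) turn 0.0 shift [0.0, 0.0, 3.74]
scene
(array([ 0.576 , -0.1568]), array([ 0.5816, -0.1506]), [61, 45], 172.8, np.float64(0.059), 261)
(array([ 0.5044, -0.1628]), array([ 0.5081, -0.1568]), [60, 42], 174.0, np.float64(0.06), 252)
(array([ 0.5819, -0.2421]), array([ 0.5874, -0.2376]), [41, 63], 171.5, np.float64(0.058), 292)
(array([ 0.5879, -0.3268]), array([ 0.5937, -0.3225]), [42, 62], 170.8, np.float64(0.062), 335)
(array([ 0.5161, -0.3325]), array([ 0.5165, -0.3285]), [43, 73], 174.7, np.float64(0.067), 338)
231 [ 0.69072781 -0.23339157  0.29972145]
top
(array([ 0.5975, -0.3112]), array([ 0.5984, -0.3103]), [36, 55], 167.7, np.float64(0.068), 187)
(array([ 0.5892, -0.228 ]), array([ 0.5907, -0.2292]), [58, 40], -175.6, np.float64(0.064), 230)
(array([ 0.5828, -0.1426]), array([ 0.5837, -0.1438]), [58, 43], -177.3, np.float64(0.066), 232)
(array([ 0.5087, -0.1483]), array([ 0.5096, -0.1502]), [57, 43], -177.4, np.float64(0.067), 236)
239 [ 0.69177259 -0.21912165  0.30441457]
```

View pics/scene5.png

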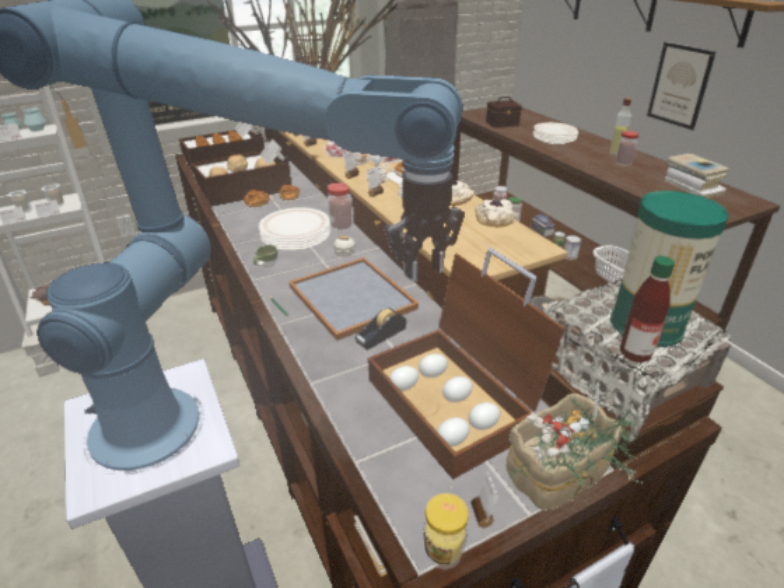

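All five eggs sit in pockets at (405,378), (433,365), (457,388), (485,415) and (453,432). The tray is empty and the dispenser is upright at (380,328). Regrasp the bar.

Call:
send_rows(
  deltas="0 0 -0.8 0 0;0 0 -0.6 0 0;0 1 0 0 0;0 1 0 0 0;0 1 0 0 0;0 1 0 0 0;0 1 0 0 0;0 1 0 0 0;0 1 0 0 0;0 1 0 0 0;0 1 0 0 0;0 1 0 0 0",
)

```text
t: 65.85
ee_pos: [0.6955, -0.2268, 0.3736]
ee_rot: [2.129, 2.308, 0.001]
wrist_force: [-0.5, 0.2, 0.4]
finger_gap: 0.0426
grip_force: 0.0
```

```bash
python3 -c "
from h import *
plan((0.6935,-0.2241,0.2852,4.4))"
```

```text
now [ 0.6955 -0.2268  0.3736] 4.6 gap 0.0426 F [-0.5  0.2  0.4] grip 0.0 q6 -0.55 t 65.8
(0.6935, -0.2241, 0.2852, 4.4) turn 0.03 shift [0.14, -0.09, 4.42]
```

Call:
send_rows(
  deltas="0.14 -0.09 0.8 0 0;0 0 0.8 0 0;0 0 0.8 0 0;0 0 0.8 0 0;0 0 0.8 0 0;0 0 0.4 0 0;0 0 0 0 0",
)

```text
t: 66.55
ee_pos: [0.6915, -0.2239, 0.2817]
ee_rot: [-2.13, -2.305, 0.001]
wrist_force: [0.5, 0.2, -0.1]
finger_gap: 0.0424
grip_force: 0.0
```

Call:
send_rows(
  deltas="0 0 0 0 1;0 0 0 0 1;0 0 0 0 1;0 0 0 0 1;0 0 0 0 1;0 0 0 0 1",
  newtons=40,
)

```text
t: 67.15
ee_pos: [0.6928, -0.2243, 0.2854]
ee_rot: [2.13, 2.306, 0.001]
wrist_force: [1.0, 0.1, 5.4]
finger_gap: 0.0086
grip_force: 39.3
```

```bash
python3 -c "
from h import *
lid(0.0)"
```

```text
theta 1.746 r 0.2376 lat -0.002 F [1.  0.1 5.4]
0 -0.81 -0.24 0 1;0 -0.84 -0.06 0 1;0 -0.84 -0.00 0 1;0 -0.84 0.06 0 1;0 -0.83 0.12 0 1;0 -0.82 0.17 0 1;0 -0.81 0.23 0 1;0 -0.79 0.29 0 1;0 -0.77 0.34 0 1;0 -0.74 0.39 0 1;0 -0.71 0.44 0 1;0 -0.68 0.49 0 1;0 -0.64 0.54 0 1;0 -0.60 0.58 0 1;0 -0.56 0.62 0 1;0 -0.52 0.66 0 1;0 -0.47 0.69 0 1;0 -0.42 0.73 0 1;0 -0.37 0.75 0 1;0 -0.31 0.78 0 1;0 -0.26 0.80 0 1;0 -0.20 0.81 0 1;0 -0.15 0.83 0 1;0 -0.09 0.83 0 1;0 -0.03 0.84 0 1
```

Call:
send_rows(
  deltas="0 -0.81 -0.15 0 1;0 -0.84 -0.06 0 1;0 -0.84 0 0 1;0 -0.84 0.06 0 1;0 -0.83 0.12 0 1;0 -0.82 0.17 0 1;0 -0.81 0.23 0 1;0 -0.79 0.29 0 1;0 0 0 0 1",
)

```text
t: 68.05
ee_pos: [0.5593, -0.2339, 0.2704]
ee_rot: [-2.13, -2.305, 0.001]
wrist_force: [-3.8, 2.4, 3.5]
finger_gap: 0.008
grip_force: 40.5
```

```bash
python3 -c "
from h import *
lid(0.0)"
```

```text
theta 1.171 r 0.2376 lat -0.0019 F [-3.8  2.4  3.5]
0 -0.80 0.24 0 1;0 -0.72 0.40 0 1;0 -0.70 0.45 0 1;0 -0.66 0.49 0 1;0 -0.63 0.54 0 1;0 -0.59 0.58 0 1;0 -0.55 0.62 0 1;0 -0.50 0.66 0 1;0 -0.46 0.69 0 1;0 -0.41 0.72 0 1;0 -0.36 0.75 0 1;0 -0.31 0.77 0 1;0 -0.25 0.79 0 1;0 -0.20 0.80 0 1;0 -0.14 0.81 0 1;0 -0.09 0.82 0 1;0 -0.03 0.83 0 1
```

Call:
send_rows(
  deltas="0 -0.78 0.3 0 1;0 -0.72 0.4 0 1;0 -0.7 0.45 0 1;0 -0.66 0.49 0 1;0 -0.63 0.54 0 1;0 -0.59 0.58 0 1;0 -0.55 0.62 0 1;0 -0.5 0.66 0 1;0 0 0 0 1",
)

```text
t: 68.95
ee_pos: [0.4578, -0.2414, 0.1872]
ee_rot: [-2.13, -2.305, -0.002]
wrist_force: [5.0, 1.5, -5.8]
finger_gap: 0.0085
grip_force: 39.4
```

```bash
python3 -c "
from h import *
lid(0.0)"
```

```text
theta 0.61 r 0.2368 lat -0.0021 F [ 5.   1.5 -5.8]
0 -0.57 0.59 0 1;0 -0.40 0.71 0 1;0 -0.35 0.74 0 1;0 -0.30 0.76 0 1;0 -0.24 0.78 0 1;0 -0.19 0.79 0 1;0 -0.14 0.80 0 1;0 -0.08 0.81 0 1;0 -0.03 0.81 0 1
```

Call:
send_rows(
  deltas="0 -0.43 0.66 0 1;0 -0.4 0.71 0 1;0 -0.35 0.74 0 1;0 -0.29 0.76 0 1;0 -0.23 0.78 0 1;0 -0.17 0.79 0 1;0 -0.12 0.8 0 1;0 0 0 0 1",
)

```text
t: 69.75
ee_pos: [0.4194, -0.2444, 0.0835]
ee_rot: [-2.131, -2.305, -0.004]
wrist_force: [4.7, 5.8, -3.8]
finger_gap: 0.0083
grip_force: 39.0
```

```bash
python3 -c "
from h import *
lid(0.0);plan((0.418,-0.2435,0.0545,4.4))"
```

```text
theta 0.137 r 0.2348 lat -0.0022 F [ 4.7  5.8 -3.8]
0 -0.34 0.78 0 1;0 -0.03 0.82 0 1
now [ 0.4194 -0.2444  0.0835] 4.5 gap 0.0083 F [ 4.7  5.8 -3.8] grip 39.0 q6 -0.84 t 69.8
(0.418, -0.2435, 0.0545, 4.4) turn 0.01 shift [0.05, -0.07, 1.45]
```

Call:
send_rows(
  deltas="0 -0.04 0.6 0 1;0 -0.02 0.5 0 1;0 0 0.3 0 1;0 0 0.1 0 1;0 0 0 0 1",
)

```text
t: 70.25
ee_pos: [0.4181, -0.2446, 0.0572]
ee_rot: [-2.127, -2.304, -0.002]
wrist_force: [-7.7, 12.9, 22.3]
finger_gap: 0.0079
grip_force: 42.2
```

Call:
send_rows(
  deltas="0 0 0 0 0.3;0 0 0 0 0;0 0 0 0 0;0 0 0 0 0;0 0 -0.5 0 0;0 0 -1 0 0;0 0 -1 0 0;0 0 -1 0 0;0 0 -1 0 0;0 0 -1 0 0;0 0 -1 0 0;0 0 -1 0 0",
)

```text
t: 71.45
ee_pos: [0.4179, -0.2459, 0.2067]
ee_rot: [2.131, 2.307, -0.0]
wrist_force: [-0.7, -0.0, -0.2]
finger_gap: 0.0429
grip_force: 0.0
```

```bash
python3 -c "
from h import *
plan()
dispenser('scene',(0.4,0.7,-0.07,0.07),0.02)
for n in('scene','top'):
    f,W,s=cam(n); x,y,z=W[...,0],W[...,1],W[...,2]
    m=(z>0.06)&(z<0.1)&(x>0.47)&(x<0.64)&(y>-0.36)&(y<-0.1); p=W[m]; A=np.c_[p[:,:2],np.ones(len(p))]; k=np.linalg.lstsq(A,p[:,2],rcond=None)[0]; print(n,len(p),'slope',k.round(4),'z',np.median(p[:,2]))
    save(f,n+'6')"
```

```text
now [ 0.4179 -0.2459  0.2067] 4.5 gap 0.0429 F [-0.7 -0.  -0.2] grip 0.0 q6 -0.85 t 71.5
(((509.6036682128906, 33.57970428466797), (30.78984260559082, 123.48856353759766), 65.51717376708984), np.float64(0.02), np.float64(0.031), np.float64(0.047), 59)
scene 4027 slope [ 0.0036 -0.0057  0.0693] z 0.07274069160307228
top 4904 slope [ 0.0009 -0.0001  0.0745] z 0.07496045677711538
```

View pics/scene6.png

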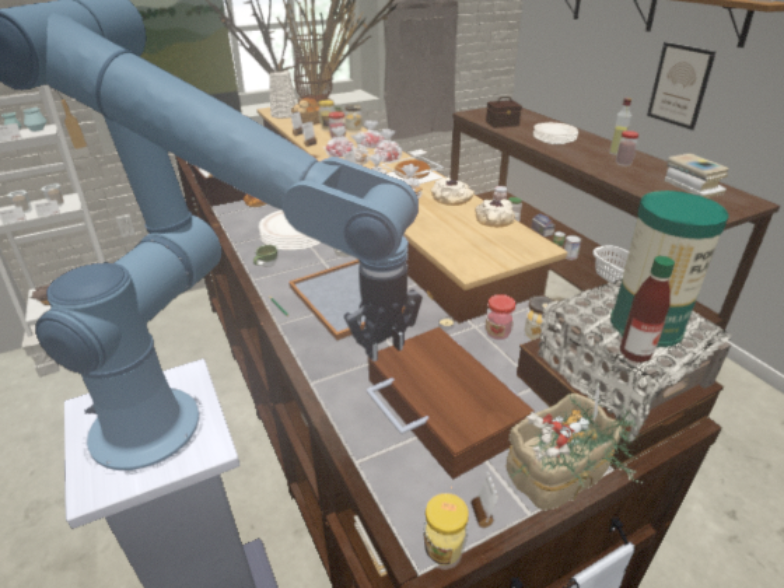

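The lid at (450,390) is shut flat. The gripper hides the dispenser in this view, so I'll check it from the top and then hand in.

```bash
python3 -c "
from h import *
f,W,s=cam('top'); x,y,z=W[...,0],W[...,1],W[...,2]
m=(x>.42)&(x<.66)&(abs(y)<.07)&(z>0.02)&(z<0.1);print(rect(W,m))
print(job_done())"
```

```text
(((548.2572021484375, 40.90531539916992), (129.69839477539062, 38.24748992919922), 14.500831604003906), np.float64(0.02), np.float64(0.047), np.float64(0.074), 345)
the job is handed in; nothing more can be done
None
```

The job is handed in, but I didn't get a verdict back: the dispenser stands on the counter (seen upright before the lid was closed; it was knocked about 4 cm aside since and still measured upright-sized from above), all three loose eggs are in pockets 4, 5 and 6, the two packed eggs are where they were, and the lid is shut flat.

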